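Zero the survey measuring wheel and set its brake

ROBOT

A 6-joint arm with a two-finger parallel gripper is mounted at the origin on the work surface. World frame = base frame: x ahead of the robot, y to its left, z up, the work surface at z = 0. Lengths are in m, angles in degrees, forces in N, time in s.
With the tool pointing down it reaches from about 0.4 to 0.825 m from the base axis. Payload 7 kg.
Tool frame: the origin (TCP) lies on the centre line of the jaws, within the pads' length; the fingertips stand 11 mm ahead of it and the grasp point (between the pads) lies 8 mm behind it; z points along the fingers, y is the line along which they close (so a half turn about z gives the same grasp; the last joint's range is limited). The gripper opens to 88 mm and grips with 3 to 60 N. Pads are 19 mm wide; open, the fingers measure 130 mm over their backs; the gripper's body (78 mm by 193 mm) begins 47 mm behind the grasp point.
Start: joints at [88.413, 20.546, 0.682, 0, -70.136, -16.507], TCP at [0.21, 0.642, 0.238] pointing down, gripper open.
Joint ranges: [-176.03, 176.03], [-82.01, 121.73], [-58.28, 71.71], [-173.87, 95.51], [-174.79, -0.11], [-173.66, 173.66]. Speed limits (degrees/s): [136.94, 136.94, 172.46, 180, 180, 180].

INTERFACE

Orientations are given as [roll, pitch, yaw] about the fixed x, y, z axes, in that order (R = Rz(yaw) Ry(pitch) Rx(roll)).
In Python, from plant import r, capture, camera_model, job gives the robot as it stands.
- The arm moves only by the tool drive_tool, never from a script. Its argument "increments" is a list that holds one entry, the list of rows, each a list of 5 numbers: the gripper's target within -1 to 1 (fully open at 1, half-way at 0, shut at -1), then the shift along the tool's x, y, z scaled (see below), then the turn about the tool's z scaled (see below). In form: [[[gripper, tx, ty, tz, roll], ...]]. A call has 1 to 5 rows; each row is the pose to reach, as a shift and turn from the pose commanded when the call began, along the tool's axes at that moment, turning the shorter way round; what a row does not reach only later rows make up. The controller multiplies each number of a shift by 120 mm and each number of a turn by 360 degrees. A row lasts 1/8 s, in which the tool goes at most 62.5 mm and 10.7 degrees, less where a joint would pass 70% of its speed; a pose out of reach is approached as far as the arm can. A call with a number of a shift or a turn outside -1 to 1 is refused whole. A call with a gripper value outside its range is refused whole. The fingers move at their own pace and stop on an object; "squeeze" is the grip in N (left out, the last holds). Time passes only in rows, so rows that repeat a pose let the fingers close. It gives the time, the measured TCP pose, the force, the opening and the grip force at its end, in the units of the state.
- r.get_state(): the state, without advancing time (a new reading comes with each control period).
- capture(name): name is "side" or "top"; returns the picture (420x560x3 uint8, red, green, blue); there is no depth.
- camera_model(name): a dict with "camera_matrix" (3x3 intrinsics, pixels), "k1" (the pictures are not rectified: a ray, as slopes to the right and down, at radius r is drawn at 1 + k1 r^2 times it, then the intrinsics apply), "rvec" (rotation vector, rad) and "tvec" (3), from world to camera coordinates, as OpenCV has them. Camera axes: x right, y down, z forward; pixel columns grow to the right and rows downward; lengths in m; the calibration is good to about 2 mm. A picture is of the moment at which its call begins. camera_model takes no time and is no camera call.
- job.close_job(): hands the job in; it is judged then, once.
The state is a dict: "time_s": time; "joints": joint angles; "qd": joint speeds; "joint_torque": joint torques, N m; "tcp_pos": TCP position; "eef_rot": TCP orientation; "contact_force": force on the tool from outside, world axes, zero at the start; "moment": the same for the moment, N m; "gripper_width": finger opening in m; "gripper_force": force on a finger pad.
Only numpy, scipy, OpenCV 4.12 (cv2) and the standard library are available. Lean on these libraries where they do the work, as an engineer would, in place of code of your own. Each camera call takes 0.05 s, during which the arm holds its last target. There are 200 camera calls.

TASK

Get the survey measuring wheel ready for the next dig: turn it on its axle in the leaning stand until the bar-shaped zero mark on its face, hidden behind the guard, stands at the top in line with the fixed pointer, and let go of it. Then slide the stand's brake grip fully home to the far end of its track, leaving the wheel at its zero, and leave the bowl, magnifying glass and folding rule where they lie.

Things in the scene. Friction and masses are not known exactly. Their poses are not given: they have to be found in the camera images.
- stand: Grey fixed stand. Origin on the table below the axle; z up; its x (the side the wheel faces) points to the robot's right, yaw -1.45 to -0.95. Base 20 mm thick; axle centre 112 mm above the origin. The wheel leans 35 deg: up its slope is the stand's (-0.574, 0, 0.819), its front faces (0.819, 0, 0.574). Pinch the rim with the tool tilted into the wheel's plane, from the stand's -x side.
- hoop_mid (a point): Middle of the top tube of the stand's steel carrying hoop: 16 mm tube along the stand's y, at stand x 26, z 293 mm, fixed. It bars a gripper from coming straight down on the rim. Its legs, at y +-135 mm, slope from its ends down to the base at x 115 mm.
- guard_edge (a point): Middle of the upper edge of the fixed grey guard plate, 170 mm wide, 26 mm in front of the wheel's middle plane; it covers the front of the wheel from 25 mm below the axle (down the slope) to the base. A 30 mm wide arm runs from it to the hub cap and pointer. Behind the wheel (24 mm) a 50 mm wide arm ends 15 mm above the axle.
- wheel: Measuring wheel, 160 mm across, 30 mm wide, black tyre (radius 54 to 80 mm, flat sides) on an aluminium disc. Origin: its centre. z is the axle, out of the front; the zero mark lies on -x. Turns endlessly both ways, about 0.15 N m (2 N at the rim), stays where left. The rim is free to be pinched across its width within 60 deg either side of the top.
- zero_mark (a point): Zero mark: the one straight radial bar (26 x 12 mm, 4 mm proud) among five round bolt heads on the wheel's front disc. Point: on the bar, 40 mm from the axle, 19 mm in front of the wheel's middle plane. It starts low, behind the guard or just beside it.
- top_index (a point): Fixed point on the stand where the zero mark must come: 40 mm up the slope from the axle, just beyond the tip of the pointer, 19 mm in front of the wheel's middle plane.
- brake (a joint): Position of the brake slide along its track (m): 0 = released, at the end nearer the robot, 0.14 = fully home, stopped at the far end (stand's +y). It starts between 0 and 0.04. Friction about 4 N, no spring; it stays where it is left.
- brake_top (a point): Centre of the top of the brake grip: upright black block 22 mm along the track, 50 mm across, 60 mm tall; top 97 mm above the table. Its aluminium track (50 mm wide, surface at 36 mm) lies in front of the wheel, 190 mm along the stand's x from the axle, and runs along the stand's +y to a 10 mm high end stop. Fingers fit at both ends of the block all along.
- bowl: Bystander: old terracotta bowl, 150 mm across, 60 mm high; origin under its centre.
- magnifier: Bystander: hand magnifying glass lying flat, 210 mm long; origin under the lens centre, handle towards its -x.
- rule: Bystander: folded wooden rule, 200 x 36 x 16 mm; origin under its centre, long along x.

How it is judged:
By the outcome, as a careful person would: the job done as asked, in the order asked, and still so for the second after the job is handed in, with the robot touching nothing.
It also fails if it takes over 70 s, if anything falls off the work surface, if the arm or the gripper's body presses on something with over 40 N, if the wrist force passes 120 N, or if a joint passes its speed limit or range.

## Working session

There is one attempt and no reset: what is moved stays moved. The work goes in short steps, Python scripts to look and compute and a tool call to move; the robot and the scene stay as the last step left them, time stands still between calls to the robot, and variables do not carry over. Pictures are saved under pics/ and viewed, at most 10 in all, crops included, and the job is handed in when it is done.

Besides the shell and the picture viewer there is one more tool, called after "Emit:" by a JSON object that holds its "fn" and its "kwargs". drive_tool: Moves the arm, as the interface text tells. Its arguments: {"type":"object","properties":{"increments":{"type":"array"},"squeeze":{"type":"number"}},"required":["increments"]}

```bash
ls; mkdir -p pics
python3 - <<'E'
from plant import r,capture,camera_model,job
import cv2,numpy as np
for n in("side","top"):
    im=capture(n); cv2.imwrite(f"pics/{n}0.png",im[:,:,::-1]); m=camera_model(n); print(n,m)
    R,_=cv2.Rodrigues(np.array(m["rvec"],float)); print("pos",-R.T@np.array(m["tvec"]).ravel())
print(r.get_state())
E
```

```text
pics
side {'camera_matrix': array([[419.49649514,   0.        , 278.92506313],
       [  0.        , 419.49649514, 207.09266779],
       [  0.        ,   0.        ,   1.        ]]), 'k1': -0.10930315602647764, 'rvec': array([ 0.1412211 , -2.89723854,  1.07792874]), 'tvec': array([0.55160492, 0.15155329, 1.30206231])}
pos [0.46037963 0.78801951 1.09072384]
top {'camera_matrix': array([[464.25676437,   0.        , 287.61522815],
       [  0.        , 464.25676437, 212.67538914],
       [  0.        ,   0.        ,   1.        ]]), 'k1': 0.023561455734763297, 'rvec': array([ 2.13706761, -2.1934232 ,  0.12991796]), 'tvec': array([0.02393234, 0.55940682, 1.50908302])}
pos [0.38466336 0.02064255 1.56283341]
{'time_s': 0.1, 'joints': array([ 8.84123967e+01,  2.05866685e+01,  6.39697253e-01, -1.87387038e-02,
       -7.01345817e+01, -1.65064516e+01]), 'qd': array([-0.00225535, -0.05691067,  0.09179184,  0.04768754, -0.02182104,
       -0.04132201]), 'joint_torque': array([-1.65970010e-03, -5.84164703e+01,  2.93750829e+01,  7.01546922e+00,
        1.01626298e-02, -5.98148654e-05]), 'tcp_pos': array([0.20953281, 0.6412221 , 0.2367258 ]), 'eef_rot': array([ 1.79916802e+02, -6.28276798e-03, -1.81004305e+01]), 'contact_force': array([0.81132612, 0.97958669, 0.22346295]), 'moment': array([-0.04802614, -0.01532617,  0.00441555]), 'gripper_force': 0.0, 'gripper_width': 0.08773372125168759}
```

View pics/side0.png

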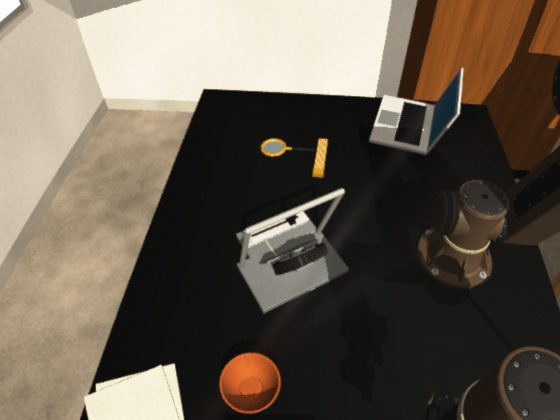

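View pics/top0.png

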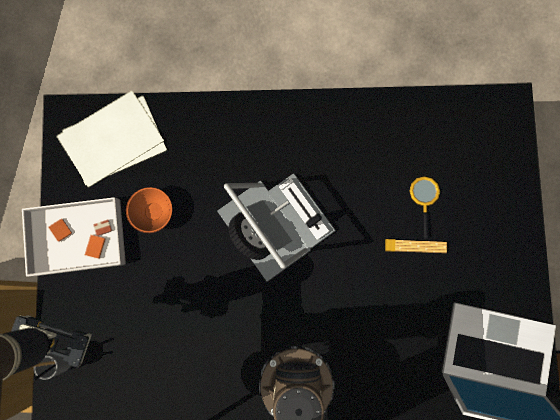

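The side view shows the stand from behind, with the wheel near (295,258) and the hoop running from (243,235) to (343,190). The top view shows the wheel near (250,235), the hoop from (228,185) to (268,265), and the brake track from (290,180) to (332,235). I'll zoom in on both.

Run:
```python
import cv2,numpy as np
a=cv2.imread("pics/top0.png")[165:290,205:350]; b=cv2.imread("pics/side0.png")[180:315,230:355]
a=cv2.resize(a,None,fx=5.5,fy=4.8,interpolation=cv2.INTER_CUBIC)
a=cv2.resize(cv2.imread("pics/top0.png")[170:285,212:345],None,fx=5,fy=5,interpolation=cv2.INTER_CUBIC)
b=cv2.resize(b,None,fx=4.4,fy=4.4,interpolation=cv2.INTER_CUBIC)
g=lambda i:np.clip(255*(i/255.)**0.6,0,255).astype(np.uint8)
cv2.imwrite("pics/c1.png",g(a));cv2.imwrite("pics/c2.png",g(b))
```

```text
(no output)
```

View pics/c1.png

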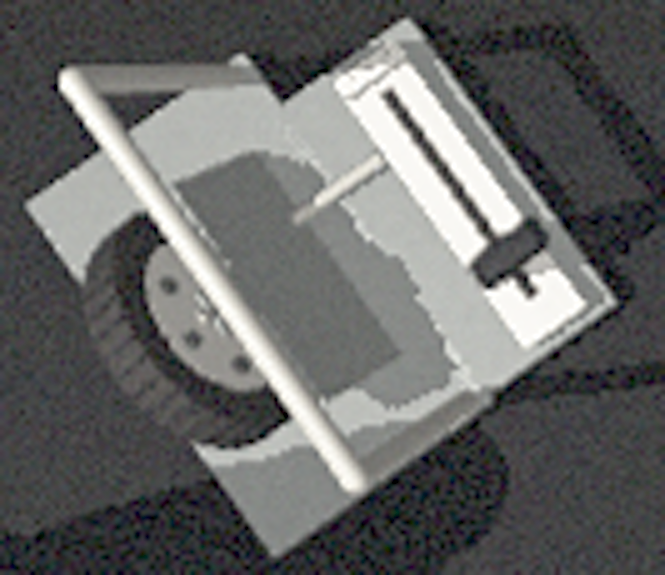

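View pics/c2.png

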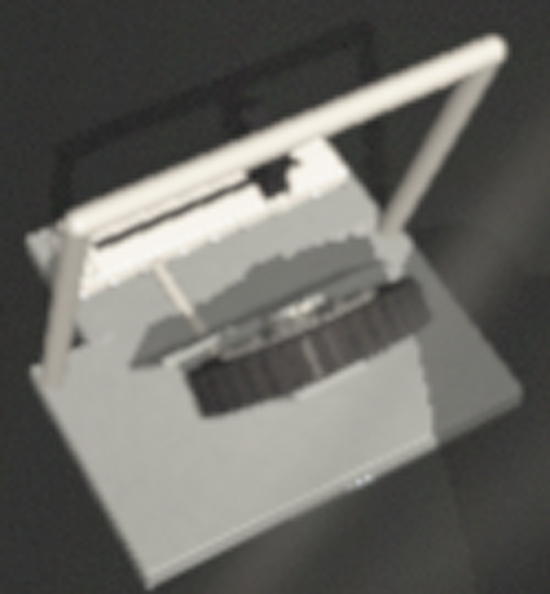

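```bash
cat > h.py <<'E'
import cv2,numpy as np
from plant import r,capture,camera_model,job
from scipy.spatial.transform import Rotation as Ro
M={n:camera_model(n) for n in("side","top")}
def ray(n,p):
    m=M[n];d=np.array([m["k1"],0,0,0,0.])
    u=cv2.undistortPoints(np.array([[p]],float),m["camera_matrix"],d)[0,0]
    R,_=cv2.Rodrigues(np.array(m["rvec"],float)); v=R.T@np.array([u[0],u[1],1]); return -R.T@np.array(m["tvec"]).ravel(),v/np.linalg.norm(v)
def plane(n,p,z): o,v=ray(n,p); return o+v*(z-o[2])/v[2]
def tri(ps,pt):
    a,u=ray("side",ps);b,v=ray("top",pt)
    s=np.linalg.lstsq(np.c_[u,-v],b-a,rcond=None)[0]; p=a+s[0]*u;q=b+s[1]*v
    return (p+q)/2,np.linalg.norm(p-q)
def proj(n,P):
    m=M[n];return cv2.projectPoints(np.array(P,float).reshape(-1,1,3),np.array(m["rvec"],float),np.array(m["tvec"],float),m["camera_matrix"],np.array([m["k1"],0,0,0,0.]))[0][:,0]
E
python3 - <<'E'
from h import *
np.set_printoptions(precision=4,suppress=True)
t=lambda x,y:(212+(x-2)/5,170+(y-2)/5); s=lambda x,y:(230+(x-2)/4.4,180+(y-2)/4.4)
F=tri(s(75,226),t(68,80));N=tri(s(497,50),t(355,482));print("hoop",F,N)
d=F[0]-N[0];print("len",np.hypot(*d[:2]),"yaw",np.arctan2(-d[0],d[1]))
# base corners z=.02
for c in [(25,205),(275,555)]:print("base",plane("top",t(*c),.02))
for c in [(520,392),(148,578)]:print("base side",plane("side",s(*c),.02))
print("brakecand", tri(s(275,175),t(510,245)), plane("top",t(512,240),.097))
E
```

```text
hoop (array([0.6106, 0.1825, 0.2896]), np.float64(0.00022459065945272194)) (array([0.3828, 0.0289, 0.2897]), np.float64(0.0035822343303074998))
len 0.2746901158756318 yaw -0.9776587441781139
base [0.5743 0.2464 0.02  ]
base [0.3383 0.0842 0.02  ]
base side [0.3372 0.0923 0.02  ]
base side [0.5725 0.2541 0.02  ]
brakecand (array([ 0.5284, -0.0757,  0.0305]), np.float64(0.01920367751156827)) [ 0.5345 -0.0735  0.097 ]
```

```bash
cat >> h.py <<'E'
np.set_printoptions(precision=4,suppress=True)
yaw=-0.973; O=np.array([0.482,0.127,0.])
def setst(y,o):
    global yaw,O,S,C,n_,u_; yaw=y;O=np.array(o,float);S=Ro.from_euler("z",yaw).as_matrix();C=O+[0,0,.112];n_=S@[.8192,0,.5736];u_=S@[-.5736,0,.8192]
setst(yaw,O)
def wp(n,p,off):
    o,v=ray(n,p);s=((C+off*n_-o)@n_)/(v@n_);P=o+s*v-C
    return np.array([P@S[:,1],P@u_])  # along stand y, up slope
E
python3 - <<'E'
from h import *
t=lambda x,y:(212+(x-2)/5,170+(y-2)/5)
B=[wp("top",t(*c),.018) for c in[(168,286),(192,338),(243,362)]]
print(B,[np.hypot(*b) for b in B])
a,b,c=B
A=2*np.array([b-a,c-a]);print("circ",np.linalg.solve(A,[b@b-a@a,c@c-a@a]))
for c in[(175,185),(275,135),(400,352)]:print("guard",wp("top",t(*c),.026))
for c in [(335,85),(523,350),(612,298),(408,20)]:
    p=plane("top",t(*c),.036);print("track",S.T@(p-O))
p=plane("top",t(512,240),.097);print("brake",S.T@(p-O))
# predicted pixel (crop) of things
for nm,P in dict(C=C+.019*n_,idx=C+.019*n_+.04*u_,guard=C+.026*n_-.025*u_,brakeend=O+S@[.19,-.07,.036]).items(): print(nm,(proj("top",P)[0]-[212,170])*5+2,(proj("side",P)[0]-[230,180])*4.4+2)
E
```

```text
[array([0.029, 0.022]), array([-0.0066,  0.0329]), array([-0.0349,  0.0043])] [np.float64(0.03637788948754541), np.float64(0.03354221934085742), np.float64(0.03518591340206949)]
circ [ 0.0017 -0.0036]
guard [ 0.0841 -0.0359]
guard [ 0.089  -0.1687]
guard [-0.0825 -0.1362]
track [0.1675 0.0862 0.036 ]
track [ 0.165  -0.1295  0.036 ]
track [ 0.2329 -0.1361  0.036 ]
track [0.2327 0.0935 0.036 ]
brake [ 0.1953 -0.0694  0.097 ]
C [215.0105 313.4819] [296.3633 315.0621]
idx [180.5202 331.6712] [316.096  311.3938]
guard [242.8218 296.742 ] [280.3798 307.3218]
brakeend [500.4608 254.8426] [257.9137 174.1836]
```

Emit:
{"fn": "drive_tool", "kwargs": {"increments": [[[1,0,-0.5,0,0],[1,0,-1,0,0],[1,0,-1,0,0]]]}}

```text
time_s: 0.48
tcp_pos: [0.2477, 0.7576, 0.2314]
eef_rot: [179.6, -0.1, -18.1]
contact_force: [0.0, -0.6, -1.1]
gripper_width: 0.0875
gripper_force: 0.0
```

Emit:
{"fn": "drive_tool", "kwargs": {"increments": [[[1,0,-0.5,0,0],[1,0,-1,0,0],[1,0,-1,0,0],[1,0,-1,0,0]]]}}

```text
time_s: 0.98
tcp_pos: [0.2841, 0.8693, 0.2354]
eef_rot: [179.8, -0.0, -18.1]
contact_force: [-0.2, -0.7, 0.9]
gripper_width: 0.0873
gripper_force: 0.0
```

Emit:
{"fn": "drive_tool", "kwargs": {"increments": [[[1,0,-0.5,0,0],[1,0,-1,0,0],[1,0,-1,0,0],[1,0,-1,0,0]]]}}

```text
time_s: 1.48
tcp_pos: [0.3123, 0.9561, 0.2302]
eef_rot: [-177.9, -0.2, -18.1]
contact_force: [0.1, -0.2, 2.5]
gripper_width: 0.0874
gripper_force: 0.0
```

Emit:
{"fn": "drive_tool", "kwargs": {"increments": [[[1,0,-0.5,0,0],[1,0,-1,0,0],[1,0,-1,0,0],[1,0,-1,0,0]]]}}

```text
time_s: 1.98
tcp_pos: [0.3228, 0.9882, 0.2007]
eef_rot: [-174.6, -0.5, -18.1]
contact_force: [0.1, -0.6, -0.3]
gripper_width: 0.0875
gripper_force: 0.0
```

Emit:
{"fn": "drive_tool", "kwargs": {"increments": [[[1,0,0.5,0,0],[1,0,1,0,0],[1,0,1,0,0]]]}}

```text
time_s: 2.35
tcp_pos: [0.2855, 0.873, 0.1894]
eef_rot: [-174.6, -0.5, -18.1]
contact_force: [-0.6, 0.2, 1.5]
gripper_width: 0.0874
gripper_force: 0.0
```

```bash
python3 -c "
from h import *
s=r.get_state();print(s['joints'],s['tcp_pos'],s['eef_rot'],Ro.from_euler('xyz',s['eef_rot'],degrees=True).as_matrix())"
```

```text
[ 84.6265  42.6388  31.1471   1.7599 -73.3662 -13.1388] [0.2855 0.873  0.1894] [-174.6065   -0.5136  -18.1084] [[ 0.9504 -0.3086  0.0377]
 [-0.3108 -0.9465  0.0866]
 [ 0.009  -0.094  -0.9955]]
```

The tool tilts once it is past its reach limit, and the tilt stays after moving back. I'll use this to tilt along the stand's +x: swing round to that azimuth, then stretch out.

Emit:
{"fn": "drive_tool", "kwargs": {"increments": [[[1,0.4,0.35,-0.5,0],[1,0.83,0.71,-1,0],[1,0.83,0.71,-1,0]]]}}

```text
time_s: 2.72
tcp_pos: [0.3507, 0.7513, 0.3043]
eef_rot: [-174.5, -0.5, -18.1]
contact_force: [0.1, 0.6, 0.6]
gripper_width: 0.0875
gripper_force: 0.0
```

Emit:
{"fn": "drive_tool", "kwargs": {"increments": [[[1,0.4,0.35,-0.5,0],[1,0.83,0.71,-1,0],[1,0.83,0.71,-1,0]]]}}

```text
time_s: 3.1
tcp_pos: [0.4146, 0.6291, 0.4167]
eef_rot: [-174.5, -0.5, -18.1]
contact_force: [0.9, 1.0, 0.7]
gripper_width: 0.0876
gripper_force: 0.0
```

Emit:
{"fn": "drive_tool", "kwargs": {"increments": [[[1,0.4,0.35,-0.1,0],[1,0.83,0.71,-0.25,0],[1,0.83,0.71,-0.25,0]]]}}

```text
time_s: 3.48
tcp_pos: [0.4831, 0.5134, 0.4401]
eef_rot: [-174.4, -0.6, -18.3]
contact_force: [0.7, 0.1, 1.2]
gripper_width: 0.0874
gripper_force: 0.0
```

Emit:
{"fn": "drive_tool", "kwargs": {"increments": [[[1,0.4,0.35,0,0],[1,0.83,0.71,0,0],[1,0.83,0.71,0,0]]]}}

```text
time_s: 3.85
tcp_pos: [0.5508, 0.4022, 0.43]
eef_rot: [-174.7, -0.6, -18.3]
contact_force: [0.6, -0.2, 0.2]
gripper_width: 0.0879
gripper_force: 0.0
```

Emit:
{"fn": "drive_tool", "kwargs": {"increments": [[[1,0.19,0.48,-0.05,0],[1,0.38,0.97,-0.09,0],[1,0.38,0.97,-0.09,0]]]}}

```text
time_s: 4.22
tcp_pos: [0.5562, 0.2772, 0.4316]
eef_rot: [-174.6, -0.6, -18.3]
contact_force: [-0.3, -0.2, 0.2]
gripper_width: 0.0878
gripper_force: 0.0
```

Emit:
{"fn": "drive_tool", "kwargs": {"increments": [[[1,0.19,0.48,-0.05,0],[1,0.38,0.97,-0.09,0],[1,0.38,0.97,-0.09,0]]]}}

```text
time_s: 4.6
tcp_pos: [0.5633, 0.1524, 0.4311]
eef_rot: [-174.7, -0.6, -18.3]
contact_force: [0.5, 0.8, 1.2]
gripper_width: 0.0876
gripper_force: 0.0
```

Emit:
{"fn": "drive_tool", "kwargs": {"increments": [[[1,0.19,0.48,-0.05,0],[1,0.38,0.97,-0.09,0],[1,0.38,0.97,-0.09,0]]]}}

```text
time_s: 4.97
tcp_pos: [0.5706, 0.0274, 0.4307]
eef_rot: [-174.7, -0.5, -18.3]
contact_force: [0.1, 0.6, -0.4]
gripper_width: 0.0878
gripper_force: 0.0
```

Emit:
{"fn": "drive_tool", "kwargs": {"increments": [[[1,0.19,0.48,-0.05,0],[1,0.38,0.97,-0.09,0],[1,0.38,0.97,-0.09,0]]]}}

```text
time_s: 5.35
tcp_pos: [0.5779, -0.0976, 0.4302]
eef_rot: [-174.8, -0.5, -18.3]
contact_force: [0.9, 1.5, 0.1]
gripper_width: 0.0877
gripper_force: 0.0
```

Emit:
{"fn": "drive_tool", "kwargs": {"increments": [[[1,0,0.44,-0.04,0],[1,-0.03,0.88,-0.08,0],[1,-0.03,0.88,-0.08,0]]]}}

```text
time_s: 5.72
tcp_pos: [0.5407, -0.1962, 0.4308]
eef_rot: [-174.7, -0.5, -18.2]
contact_force: [0.0, 0.5, 0.4]
gripper_width: 0.0876
gripper_force: 0.0
```

Emit:
{"fn": "drive_tool", "kwargs": {"increments": [[[1,0,0.44,-0.04,0],[1,-0.03,0.88,-0.08,0],[1,-0.03,0.88,-0.08,0]]]}}

```text
time_s: 6.1
tcp_pos: [0.5047, -0.2959, 0.4301]
eef_rot: [-174.7, -0.5, -18.2]
contact_force: [0.3, -0.4, -0.3]
gripper_width: 0.0878
gripper_force: 0.0
```

Emit:
{"fn": "drive_tool", "kwargs": {"increments": [[[1,0,0.44,-0.04,0],[1,-0.03,0.88,-0.08,0],[1,-0.03,0.88,-0.08,0]]]}}

```text
time_s: 6.48
tcp_pos: [0.4687, -0.3956, 0.4293]
eef_rot: [-174.7, -0.4, -18.2]
contact_force: [0.3, 0.2, -0.2]
gripper_width: 0.0879
gripper_force: 0.0
```

Emit:
{"fn": "drive_tool", "kwargs": {"increments": [[[1,0,0.44,-0.04,0],[1,-0.03,0.88,-0.08,0],[1,-0.03,0.88,-0.08,0]]]}}

```text
time_s: 6.85
tcp_pos: [0.4325, -0.4953, 0.4286]
eef_rot: [-174.7, -0.4, -18.2]
contact_force: [0.4, 0.5, -1.6]
gripper_width: 0.0874
gripper_force: 0.0
```

Emit:
{"fn": "drive_tool", "kwargs": {"increments": [[[1,0.15,0.47,-0.1,0],[1,0.3,0.93,-0.1,0],[1,0.3,0.93,-0.1,0]]]}}

```text
time_s: 7.22
tcp_pos: [0.4334, -0.6135, 0.4264]
eef_rot: [-174.5, -0.2, -18.1]
contact_force: [0.6, 0.2, -1.9]
gripper_width: 0.0875
gripper_force: 0.0
```

Emit:
{"fn": "drive_tool", "kwargs": {"increments": [[[1,0.15,0.47,-0.1,0],[1,0.3,0.93,-0.1,0],[1,0.3,0.93,-0.1,0]]]}}

```text
time_s: 7.6
tcp_pos: [0.4344, -0.7331, 0.422]
eef_rot: [-174.3, 0.0, -18.1]
contact_force: [1.4, 1.2, -3.5]
gripper_width: 0.0877
gripper_force: 0.0
```

Emit:
{"fn": "drive_tool", "kwargs": {"increments": [[[1,0.15,0.47,-0.1,0],[1,0.3,0.93,-0.1,0],[1,0.3,0.93,-0.1,0]]]}}

```text
time_s: 7.98
tcp_pos: [0.4085, -0.8006, 0.4018]
eef_rot: [-177.0, -2.4, -18.2]
contact_force: [-0.7, -0.1, 0.8]
gripper_width: 0.0877
gripper_force: 0.0
```

Emit:
{"fn": "drive_tool", "kwargs": {"increments": [[[1,0.15,0.47,-0.2,0],[1,0.3,0.93,-0.2,0],[1,0.3,0.93,-0.2,0],[1,0.3,0.93,-0.2,0],[1,0.3,0.93,-0.2,0]]]}}

```text
time_s: 8.6
tcp_pos: [0.3789, -0.8525, 0.38]
eef_rot: [-179.6, -4.3, -18.3]
contact_force: [0.1, 0.5, -0.7]
gripper_width: 0.0878
gripper_force: 0.0
```

Emit:
{"fn": "drive_tool", "kwargs": {"increments": [[[1,0.3,0.93,-0.2,0],[1,0.3,0.93,-0.2,0],[1,0.3,0.93,-0.2,0],[1,0.3,0.93,-0.2,0]]]}}

```text
time_s: 9.1
tcp_pos: [0.3505, -0.8985, 0.3627]
eef_rot: [177.6, -6.2, -18.3]
contact_force: [0.7, -0.2, 0.9]
gripper_width: 0.0878
gripper_force: 0.0
```

Emit:
{"fn": "drive_tool", "kwargs": {"increments": [[[1,1,1,-0.8,0],[1,1,1,-0.8,0],[1,1,1,-0.8,0]]]}}

```text
time_s: 9.48
tcp_pos: [0.364, -0.9058, 0.3853]
eef_rot: [174.7, -8.2, -18.1]
contact_force: [-0.0, 0.1, -0.0]
gripper_width: 0.0874
gripper_force: 0.0
```

Emit:
{"fn": "drive_tool", "kwargs": {"increments": [[[1,1,1,-0.8,0],[1,1,1,-0.8,0],[1,1,1,-0.8,0],[1,1,1,-0.8,0],[1,1,1,-0.8,0]]]}}

```text
time_s: 10.1
tcp_pos: [0.3749, -0.9099, 0.4116]
eef_rot: [172.0, -10.0, -17.9]
contact_force: [-0.4, 0.0, 0.1]
gripper_width: 0.0879
gripper_force: 0.0
```

Emit:
{"fn": "drive_tool", "kwargs": {"increments": [[[1,1,0.7,-0.8,0]]]}}

```text
time_s: 10.22
tcp_pos: [0.387, -0.9112, 0.4299]
eef_rot: [170.0, -11.4, -17.8]
contact_force: [1.3, -0.6, -0.6]
gripper_width: 0.0875
gripper_force: 0.0
```

Emit:
{"fn": "drive_tool", "kwargs": {"increments": [[[1,1,0.7,-0.8,0]]]}}

```text
time_s: 10.35
tcp_pos: [0.4001, -0.91, 0.4561]
eef_rot: [167.7, -13.0, -17.4]
contact_force: [1.0, 0.5, 0.9]
gripper_width: 0.0875
gripper_force: 0.0
```

Emit:
{"fn": "drive_tool", "kwargs": {"increments": [[[1,1,0.7,-0.8,0]]]}}

```text
time_s: 10.48
tcp_pos: [0.4115, -0.9079, 0.4808]
eef_rot: [165.6, -14.6, -17.0]
contact_force: [0.6, 0.0, -0.1]
gripper_width: 0.0873
gripper_force: 0.0
```

Emit:
{"fn": "drive_tool", "kwargs": {"increments": [[[1,1,0.7,-0.8,0],[1,1,0.7,-0.8,0]]]}}

```text
time_s: 10.72
tcp_pos: [0.4263, -0.8982, 0.5182]
eef_rot: [163.0, -16.4, -16.4]
contact_force: [0.7, -0.8, -0.1]
gripper_width: 0.0874
gripper_force: 0.0
```

```bash
cat >> h.py <<'E'
def st():
    s=r.get_state();R=Ro.from_euler('xyz',s['eef_rot'],degrees=True).as_matrix()
    print(s['time_s'],'q',s['joints'],'p',s['tcp_pos'],'\nR',R,'\nstand p',S.T@(s['tcp_pos']-O),'z',S.T@R[:,2],'y',S.T@R[:,1],'tilt',np.degrees(np.arccos(-R[2,2])))
    return s['tcp_pos'],R
E
python3 -c "
from h import *
st()"
```

```text
10.725 q [-51.7466  44.4336  71.693    4.7381 -94.1921 124.1702] p [ 0.4263 -0.8982  0.5182] 
R [[ 0.92   -0.3496  0.1769]
 [-0.2709 -0.8938 -0.3575]
 [ 0.2831  0.2809 -0.917 ]] 
stand p [ 0.816  -0.6231  0.5182] z [ 0.395  -0.0549 -0.917 ] y [ 0.542  -0.792   0.2809] tilt 23.506342958674452
```

Emit:
{"fn": "drive_tool", "kwargs": {"increments": [[[1,1,0.5,-0.8,0]]]}}

```text
time_s: 10.85
tcp_pos: [0.4397, -0.8904, 0.5415]
eef_rot: [161.2, -17.7, -16.1]
contact_force: [0.6, -0.6, 0.4]
gripper_width: 0.0878
gripper_force: 0.0
```

Emit:
{"fn": "drive_tool", "kwargs": {"increments": [[[1,1,0.5,-0.8,0]]]}}

```text
time_s: 10.98
tcp_pos: [0.4534, -0.8801, 0.5709]
eef_rot: [159.1, -19.2, -15.5]
contact_force: [-0.1, -0.1, 0.0]
gripper_width: 0.0879
gripper_force: 0.0
```

Emit:
{"fn": "drive_tool", "kwargs": {"increments": [[[1,1,0.5,-0.8,0]]]}}

```text
time_s: 11.1
tcp_pos: [0.4656, -0.8688, 0.5995]
eef_rot: [157.1, -20.6, -14.8]
contact_force: [-0.1, -0.3, 0.4]
gripper_width: 0.0878
gripper_force: 0.0
```

Emit:
{"fn": "drive_tool", "kwargs": {"increments": [[[1,1,0.5,-0.8,0],[1,1,0.5,-0.8,0]]]}}

```text
time_s: 11.35
tcp_pos: [0.4822, -0.8441, 0.6442]
eef_rot: [154.4, -22.6, -13.9]
contact_force: [1.0, -0.4, -0.2]
gripper_width: 0.0879
gripper_force: 0.0
```

```bash
python3 -c "
from h import *
st()"
```

```text
11.35 q [-44.8376  38.8232  71.6908  11.0493 -90.9295 119.1328] p [ 0.4822 -0.8441  0.6442] 
R [[ 0.8964 -0.3771  0.2329]
 [-0.2214 -0.8362 -0.5018]
 [ 0.3839  0.3983 -0.8331]] 
stand p [ 0.8028 -0.5464  0.6442] z [ 0.5458 -0.0899 -0.8331] y [ 0.4789 -0.7823  0.3983] tilt 33.586409421781454
```

Emit:
{"fn": "drive_tool", "kwargs": {"increments": [[[1,1,0.4,-0.8,0]]]}}

```text
time_s: 11.48
tcp_pos: [0.4942, -0.8293, 0.6696]
eef_rot: [152.7, -23.8, -13.3]
contact_force: [-0.3, -1.3, -0.5]
gripper_width: 0.0876
gripper_force: 0.0
```

Emit:
{"fn": "drive_tool", "kwargs": {"increments": [[[1,1,0.4,-0.8,0],[1,1,0.4,-0.8,0]]]}}

```text
time_s: 11.72
tcp_pos: [0.5114, -0.7955, 0.7177]
eef_rot: [149.8, -25.9, -12.0]
contact_force: [-0.5, -0.6, 0.3]
gripper_width: 0.0876
gripper_force: 0.0
```

```bash
cat >> h.py <<'E'
def togo(Pst,turn=False):
    """tool-axis shift (units of 120mm) to reach stand-frame TCP point"""
    p,R=st(); d=R.T@(O+S@np.array(Pst)-p)/.12
    y=R.T@n_; print('shift',d,'turn for y=n (deg)',-np.degrees(np.arctan2(y[0],y[1])))
E
python3 -c "
from h import *
# wheel plane: u=.2 above axle
togo([-.574*.25,0,.112+.819*.25])"
```

```text
11.725 q [-39.8439  35.5497  71.6981  15.5423 -90.0038 115.8867] p [ 0.5114 -0.7955  0.7177] 
R [[ 0.8803 -0.3938  0.2646]
 [-0.1867 -0.8003 -0.5698]
 [ 0.4362  0.4522 -0.778 ]] 
stand p [ 0.7791 -0.4949  0.7177] z [ 0.6199 -0.102  -0.778 ] y [ 0.4398 -0.7759  0.4522] tilt 38.92187081982811
shift [-3.8859 -8.0925 -2.5875] turn for y=n (deg) -51.62333158248504
```

Emit:
{"fn": "drive_tool", "kwargs": {"increments": [[[1,-0.21,-0.45,-0.2,0],[1,-0.43,-0.9,-0.45,0],[1,-0.43,-0.9,-0.45,0]]]}}

```text
time_s: 12.1
tcp_pos: [0.4932, -0.6682, 0.6861]
eef_rot: [149.9, -25.8, -12.0]
contact_force: [1.2, -0.0, 1.7]
gripper_width: 0.0875
gripper_force: 0.0
```

Emit:
{"fn": "drive_tool", "kwargs": {"increments": [[[1,-0.21,-0.45,-0.2,0],[1,-0.43,-0.9,-0.45,0],[1,-0.43,-0.9,-0.45,0]]]}}

```text
time_s: 12.48
tcp_pos: [0.4748, -0.5398, 0.658]
eef_rot: [150.0, -25.8, -11.9]
contact_force: [-0.0, -1.2, 1.0]
gripper_width: 0.0875
gripper_force: 0.0
```

Emit:
{"fn": "drive_tool", "kwargs": {"increments": [[[1,-0.21,-0.45,-0.2,0],[1,-0.43,-0.9,-0.45,0],[1,-0.43,-0.9,-0.45,0]]]}}

```text
time_s: 12.85
tcp_pos: [0.4589, -0.4141, 0.6289]
eef_rot: [150.0, -25.8, -11.9]
contact_force: [-0.3, -0.2, 1.4]
gripper_width: 0.0877
gripper_force: 0.0
```

Emit:
{"fn": "drive_tool", "kwargs": {"increments": [[[1,-0.21,-0.45,-0.2,0],[1,-0.43,-0.9,-0.45,0],[1,-0.43,-0.9,-0.45,0]]]}}

```text
time_s: 13.22
tcp_pos: [0.443, -0.2869, 0.5995]
eef_rot: [150.0, -25.8, -11.8]
contact_force: [0.1, 0.2, 0.9]
gripper_width: 0.0876
gripper_force: 0.0
```

Emit:
{"fn": "drive_tool", "kwargs": {"increments": [[[1,-0.21,-0.45,-0.2,0],[1,-0.43,-0.9,-0.45,0],[1,-0.43,-0.9,-0.45,0]]]}}

```text
time_s: 13.6
tcp_pos: [0.4264, -0.1591, 0.57]
eef_rot: [150.0, -25.7, -11.7]
contact_force: [0.3, -0.3, 0.1]
gripper_width: 0.0879
gripper_force: 0.0
```

Emit:
{"fn": "drive_tool", "kwargs": {"increments": [[[1,-0.21,-0.45,-0.2,0],[1,-0.43,-0.9,-0.45,0],[1,-0.43,-0.9,-0.45,0]]]}}

```text
time_s: 13.98
tcp_pos: [0.4088, -0.0326, 0.5407]
eef_rot: [149.9, -25.6, -11.8]
contact_force: [0.0, 0.2, -0.2]
gripper_width: 0.0878
gripper_force: 0.0
```

Emit:
{"fn": "drive_tool", "kwargs": {"increments": [[[1,-0.21,-0.45,-0.2,0],[1,-0.43,-0.9,-0.45,0],[1,-0.43,-0.9,-0.45,0]]]}}

```text
time_s: 14.35
tcp_pos: [0.3916, 0.0937, 0.5114]
eef_rot: [149.9, -25.6, -12.0]
contact_force: [0.6, -0.8, 0.2]
gripper_width: 0.0873
gripper_force: 0.0
```

Emit:
{"fn": "drive_tool", "kwargs": {"increments": [[[1,-0.21,-0.45,-0.2,0],[1,-0.43,-0.9,-0.45,0],[1,-0.43,-0.9,-0.45,0]]]}}

```text
time_s: 14.72
tcp_pos: [0.3746, 0.2203, 0.482]
eef_rot: [149.8, -25.6, -12.0]
contact_force: [-0.3, -1.4, 0.5]
gripper_width: 0.0878
gripper_force: 0.0
```

```bash
python3 -c "
from h import *
togo([-.574*.25,0,.112+.819*.25])"
```

```text
14.725 q [  77.0782    1.1411  -12.2011   23.6217 -107.6665   -5.203 ] p [0.3746 0.2203 0.482 ] 
R [[ 0.8817 -0.3931  0.261 ]
 [-0.1881 -0.8002 -0.5695]
 [ 0.4327  0.453  -0.7794]] 
stand p [-0.1375 -0.0363  0.482 ] z [ 0.6177 -0.1048 -0.7794] y [ 0.4402 -0.7752  0.453 ] tilt 38.79370510900346
shift [-0.44  -0.88   1.011] turn for y=n (deg) -51.57475400943347
```

```bash
python3 -c "
from h import *
togo([-.1625,.061,.3215])"|tail -1
```

```text
shift [-0.2094 -1.3258  0.8291] turn for y=n (deg) -51.57475400943347
```

Emit:
{"fn": "drive_tool", "kwargs": {"increments": [[[1,-0.1,-0.4,0.2,-0.029],[1,-0.2,-0.9,0.4,-0.058],[1,-0.21,-1,0.6,-0.086],[1,-0.21,-1,0.83,-0.115],[1,-0.21,-1,0.83,-0.143]]]}}

```text
time_s: 15.35
tcp_pos: [0.4262, 0.2596, 0.3395]
eef_rot: [141.5, 5.1, 30.8]
contact_force: [-0.2, 0.6, 0.8]
gripper_width: 0.0877
gripper_force: 0.0
```

```bash
python3 -c "
from h import *
togo([-.1007,.0506,.2435])
cv2.imwrite('pics/s1.png',cv2.resize(capture('side')[140:330,200:400],None,fx=3,fy=3,interpolation=cv2.INTER_CUBIC)[:,:,::-1])"
```

```text
15.35 q [ 72.4275  10.1861 -20.2068  24.776  -90.3926  43.3867] p [0.4262 0.2596 0.3395] 
R [[ 0.8557  0.448   0.259 ]
 [ 0.5099 -0.6442 -0.5701]
 [-0.0885  0.6199 -0.7797]] 
stand p [-0.141   0.0285  0.3395] z [ 0.617  -0.1067 -0.7797] y [0.7847 0.0077 0.6199] tilt 38.76744515349731
shift [ 0.2738 -0.2311  0.8115] turn for y=n (deg) 0.08605500716477428
```

View pics/s1.png

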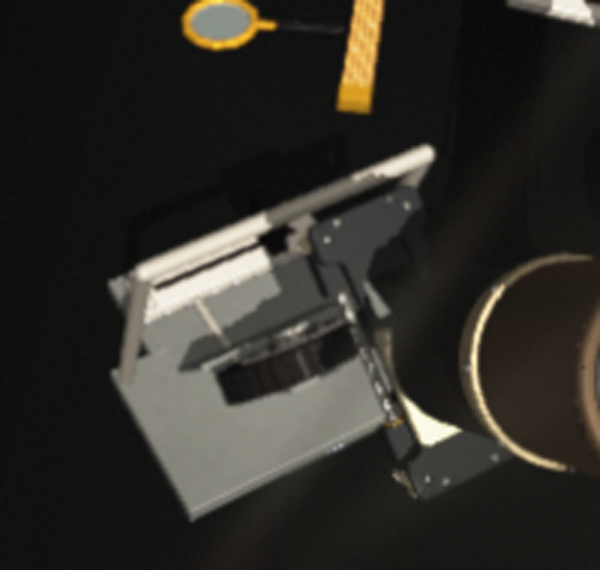

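The gripper is now tilted into the wheel's plane, behind and above the rim near crop (370,330), and its front corner passes close to the hoop. I'll descend from here.

Emit:
{"fn": "drive_tool", "kwargs": {"increments": [[[1,0.13,-0.23,0.3,0],[1,0.27,-0.23,0.7,0],[1,0.27,-0.23,0.81,0],[1,0.27,-0.23,0.81,0]]]}}

```text
time_s: 15.9
tcp_pos: [0.4666, 0.2404, 0.2455]
eef_rot: [141.5, 4.7, 30.6]
contact_force: [0.4, 0.0, 0.9]
gripper_width: 0.0873
gripper_force: 0.0
```

```bash
python3 -c "
from h import *
togo([-.0266,.038,.150])
p,R=st()
b=S.T@(p-O-.055*R[:,2]+.0965*R[:,1]);print('body front corner',b)
cv2.imwrite('pics/t1.png',cv2.resize(capture('top')[165:295,200:350],None,fx=4.5,fy=4.5,interpolation=cv2.INTER_CUBIC)[:,:,::-1])"
```

```text
15.9 q [ 67.3483  14.9544 -27.7815  28.1364 -77.3969  41.0919] p [0.4666 0.2404 0.2455] 
R [[ 0.8583  0.4415  0.2615]
 [ 0.5067 -0.6483 -0.5683]
 [-0.0814  0.6203 -0.7802]] 
stand p [-0.1024  0.0511  0.2455] z [ 0.6169 -0.1037 -0.7802] y [0.7844 0.     0.6203] tilt 38.72481935255542
shift [-0.0036  0.0019  1.0219] turn for y=n (deg) -0.34366375294107837
15.9 q [ 67.3483  14.9544 -27.7815  28.1364 -77.3969  41.0919] p [0.4666 0.2404 0.2455] 
R [[ 0.8583  0.4415  0.2615]
 [ 0.5067 -0.6483 -0.5683]
 [-0.0814  0.6203 -0.7802]] 
stand p [-0.1024  0.0511  0.2455] z [ 0.6169 -0.1037 -0.7802] y [0.7844 0.     0.6203] tilt 38.72481935255542
body front corner [-0.0606  0.0569  0.3483]
```

View pics/t1.png

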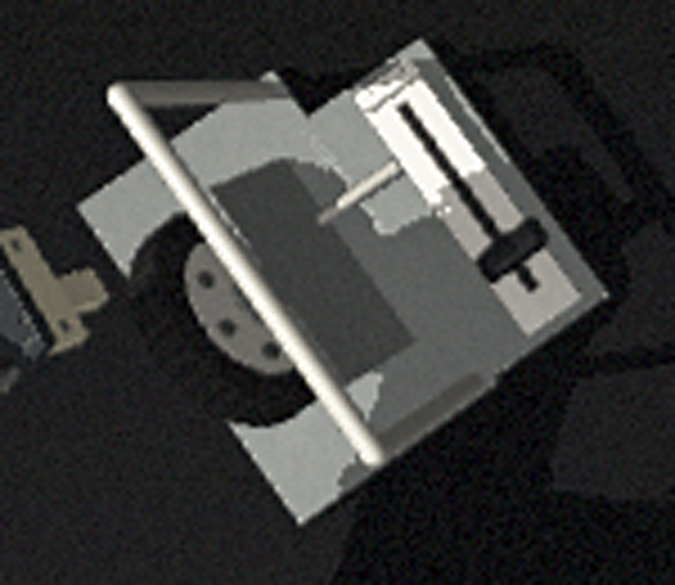

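The front fingertip shows at crop (100,290), pointing at the tyre, and the bolts are at (205,279), (227,327) and (271,350). The body should clear the hoop by about 25 mm, so I'll go in and grip.

Emit:
{"fn": "drive_tool", "kwargs": {"increments": [[[1,0,0,0.4,0],[1,0,0,0.7,0],[1,0,0,0.9,0],[1,0,0,1,0],[1,0,0,1,0]]]}}

```text
time_s: 16.58
tcp_pos: [0.4977, 0.1739, 0.1521]
eef_rot: [141.5, 4.7, 30.7]
contact_force: [0.5, 0.3, 1.1]
gripper_width: 0.0875
gripper_force: 0.0
```

Emit:
{"fn": "drive_tool", "kwargs": {"increments": [[[-1,0,0,0,0],[-1,0,0,0,0],[-1,0,0,0,0],[-1,0,0,0,0],[-1,0,0,0,0]]], "squeeze": 12}}

```text
time_s: 17.2
tcp_pos: [0.4974, 0.1736, 0.1514]
eef_rot: [141.5, 4.7, 30.8]
contact_force: [0.7, 0.5, -0.3]
gripper_width: 0.0433
gripper_force: 0.0
```

```bash
python3 -c "
from h import *
st();print(r.get_state())"
```

```text
17.2 q [ 60.035   18.3284 -39.2789  35.2846 -62.2448  37.2127] p [0.4974 0.1736 0.1514] 
R [[ 0.8564  0.4444  0.2628]
 [ 0.5096 -0.6466 -0.5676]
 [-0.0823  0.6201 -0.7802]] 
stand p [-0.0298  0.0389  0.1514] z [ 0.6171 -0.1022 -0.7802] y [0.7845 0.0034 0.6201] tilt 38.719171190429805
{'time_s': 17.2, 'joints': array([ 60.035 ,  18.3284, -39.2789,  35.2846, -62.2448,  37.2127]), 'qd': array([-0.0399, -0.1052,  0.0052, -0.0075, -0.0657, -0.0743]), 'joint_torque': array([  0.0377, -45.1102,  19.1903,   4.1425,  -1.7558,  -0.0456]), 'tcp_pos': array([0.4974, 0.1736, 0.1514]), 'eef_rot': array([141.5248,   4.7211,  30.7559]), 'contact_force': array([ 0.7011,  0.4869, -0.3425]), 'moment': array([1.8336, 0.7933, 0.0125]), 'gripper_force': 0.0, 'gripper_width': 0.043347034377088395}
```

Emit:
{"fn": "drive_tool", "kwargs": {"increments": [[[-1,0,0,0,0],[-1,0,0,0,0],[-1,0,0,0,0],[-1,0,0,0,0]]], "squeeze": 15}}

```text
time_s: 17.7
tcp_pos: [0.4977, 0.1722, 0.1525]
eef_rot: [141.4, 4.8, 30.7]
contact_force: [4.9, -4.9, 6.0]
gripper_width: 0.0316
gripper_force: 15.0
```

```bash
python3 -c "
from h import *
p,R=st();G=p-.008*R[:,2]-C
print('grasp in wheel: y,u,n',G@S[:,1],G@u_,G@n_)"
```

```text
17.7 q [ 59.9616  18.2873 -39.2861  35.3554 -62.4083  37.2217] p [0.4977 0.1722 0.1525] 
R [[ 0.857   0.4432  0.2629]
 [ 0.5086 -0.6454 -0.5699]
 [-0.0829  0.6221 -0.7785]] 
stand p [-0.0285  0.0385  0.1525] z [ 0.619  -0.1035 -0.7785] y [0.7829 0.0031 0.6221] tilt 38.872809221343346
grasp in wheel: y,u,n 0.03929198379370422 0.05745523600386273 -0.0006593516299860262
```

Emit:
{"fn": "drive_tool", "kwargs": {"increments": [[[-1,-0.09,0.015,-0.04,0],[-1,-0.19,0.015,-0.064,0],[-1,-0.29,0.015,-0.07,0],[-1,-0.39,0.015,-0.059,0]]]}}

```text
time_s: 18.2
tcp_pos: [0.4567, 0.1528, 0.1621]
eef_rot: [141.5, 4.6, 30.8]
contact_force: [10.1, -2.9, -4.3]
gripper_width: 0.0312
gripper_force: 14.9
```

Emit:
{"fn": "drive_tool", "kwargs": {"increments": [[[-1,-0.09,0,0.027,0],[-1,-0.17,0,0.066,0],[-1,-0.24,-0.005,0.111,0],[-1,-0.3,-0.007,0.165,0]]]}}

```text
time_s: 18.7
tcp_pos: [0.4315, 0.1256, 0.1503]
eef_rot: [141.6, 4.5, 30.9]
contact_force: [-0.8, 4.3, 11.8]
gripper_width: 0.031
gripper_force: 15.2
```

```bash
cat >> h.py <<'E'
def grasp():
    p,R=st();G=p-.008*R[:,2]-C
    print('grasp in wheel: y,u,n',G@S[:,1],G@u_,G@n_,'ang',np.degrees(np.arctan2(G@S[:,1],G@u_)))
E
python3 -c "
from h import *
grasp()
cv2.imwrite('pics/t2.png',cv2.resize(capture('top')[165:295,200:350],None,fx=4.5,fy=4.5,interpolation=cv2.INTER_CUBIC)[:,:,::-1])"
```

```text
18.7 q [ 64.804   11.7325 -48.6372  33.3591 -61.1609  32.9638] p [0.4315 0.1256 0.1503] 
R [[ 0.8557  0.4435  0.2666]
 [ 0.5116 -0.6475 -0.5647]
 [-0.0778  0.6197 -0.781 ]] 
stand p [-0.0272 -0.0425  0.1503] z [ 0.6169 -0.0975 -0.781 ] y [0.7849 0.0022 0.6197] tilt 38.64721093497436
grasp in wheel: y,u,n -0.04176842941190835 0.05497297622576481 -0.0007751956902998112 ang -37.22754455806795
```

View pics/t2.png

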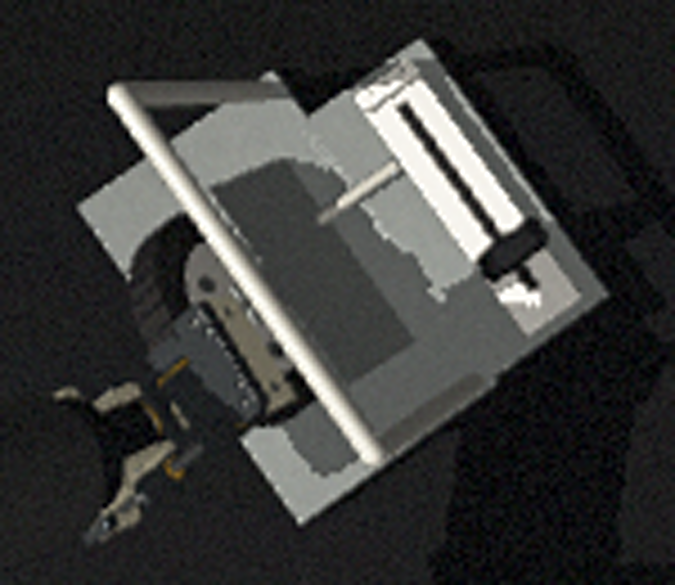

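The feature that came into view at crop (207,284), about 40° toward +y, is a round bolt, so the mark is one or two places further round. I'll regrip and make another stroke the same way.

Emit:
{"fn": "drive_tool", "kwargs": {"increments": [[[0.3,0,0,0,0],[0.3,0,0,0,0],[0.3,0,0,0,0]]]}}

```text
time_s: 19.12
tcp_pos: [0.4302, 0.1233, 0.1487]
eef_rot: [141.5, 4.7, 30.7]
contact_force: [0.1, -0.7, 0.6]
gripper_width: 0.0545
gripper_force: 0.0
```

Emit:
{"fn": "drive_tool", "kwargs": {"increments": [[[0.3,0.16,0.01,-0.12,0],[0.3,0.32,0.01,-0.154,0],[0.3,0.55,0.01,-0.13,0],[0.3,0.72,0.01,-0.06,0],[-1,0.72,0.01,-0.06,0]]]}}

```text
time_s: 19.75
tcp_pos: [0.5033, 0.1702, 0.1469]
eef_rot: [141.5, 4.8, 30.7]
contact_force: [-0.0, -0.4, 0.3]
gripper_width: 0.0513
gripper_force: 0.0
```

Emit:
{"fn": "drive_tool", "kwargs": {"increments": [[[-1,0,0,0,0],[-1,0,0,0,0],[-1,0,0,0,0],[-1,0,0,0,0]]]}}

```text
time_s: 20.25
tcp_pos: [0.5022, 0.1709, 0.1478]
eef_rot: [141.6, 4.7, 30.8]
contact_force: [-5.4, 3.0, -3.7]
gripper_width: 0.0313
gripper_force: 14.9
```

```bash
python3 -c "
from h import *
grasp()"
```

```text
20.25 q [ 59.2814  18.6978 -39.4112  35.8556 -61.556   37.2847] p [0.5022 0.1709 0.1478] 
R [[ 0.8564  0.4448  0.2622]
 [ 0.5097 -0.6471 -0.5669]
 [-0.0825  0.6192 -0.7809]] 
stand p [-0.0249  0.0414  0.1478] z [ 0.6162 -0.1023 -0.7809] y [0.7852 0.0034 0.6192] tilt 38.65660347256105
grasp in wheel: y,u,n 0.04223174626073148 0.05149554125231482 -0.0003091291031174828 ang 39.355346641908305
```

Emit:
{"fn": "drive_tool", "kwargs": {"increments": [[[-1,-0.088,-0.005,-0.047,0],[-1,-0.18,-0.005,-0.078,0],[-1,-0.276,-0.005,-0.091,0],[-1,-0.373,-0.005,-0.088,0],[-1,-0.458,0,-0.071,0]]]}}

```text
time_s: 20.88
tcp_pos: [0.4543, 0.149, 0.1598]
eef_rot: [141.6, 4.5, 30.9]
contact_force: [8.5, 1.3, -7.1]
gripper_width: 0.0316
gripper_force: 14.9
```

Emit:
{"fn": "drive_tool", "kwargs": {"increments": [[[-1,-0.081,0,0.03,0],[-1,-0.157,0,0.073,0],[-1,-0.226,-0.005,0.127,0],[-1,-0.226,-0.005,0.127,0]]]}}

```text
time_s: 21.38
tcp_pos: [0.435, 0.1279, 0.1505]
eef_rot: [141.6, 4.4, 30.9]
contact_force: [-3.0, 5.8, 3.9]
gripper_width: 0.0316
gripper_force: 15.1
```

```bash
python3 -c "
from h import *
grasp()
im=capture('top')[:,:,::-1];cv2.imwrite('pics/t3full.png',im)
cv2.imwrite('pics/t3.png',cv2.resize(im[195:275,220:300],None,fx=7,fy=7,interpolation=cv2.INTER_CUBIC))"
```

```text
21.375 q [ 64.4681  12.0073 -48.2105  33.5193 -61.117   33.2298] p [0.435  0.1279 0.1505] 
R [[ 0.8554  0.444   0.2666]
 [ 0.5121 -0.6482 -0.5636]
 [-0.0774  0.6187 -0.7818]] 
stand p [-0.0272 -0.0384  0.1505] z [ 0.6159 -0.0968 -0.7818] y [0.7856 0.0022 0.6187] tilt 38.57287160766812
grasp in wheel: y,u,n -0.037608070785898645 0.05510274093590814 -0.0006299018037351242 ang -34.31385579243752
```

View pics/t3.png

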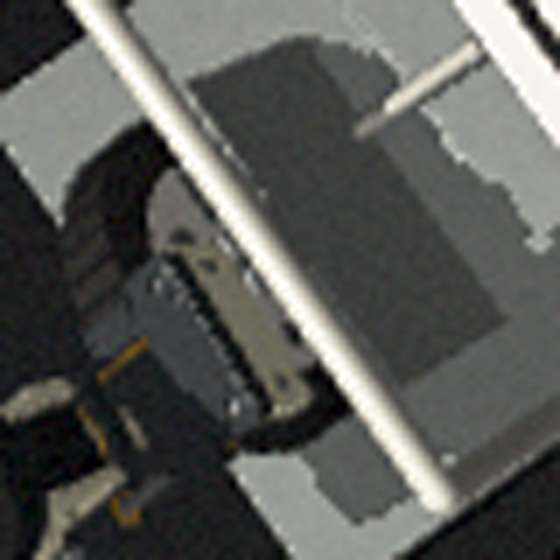

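The front finger hides part of the disc. The feature at crop (185,240), about 22° toward +y, is small and dark like a bolt, so the mark should be the one still hidden at about +81°. I'll measure that blob, then regrip for a third stroke.

Emit:
{"fn": "drive_tool", "kwargs": {"increments": [[[0.3,0,0,0,0],[0.3,0,0,0,0],[0.3,0,0,0,0]]]}}

```text
time_s: 21.8
tcp_pos: [0.434, 0.1251, 0.1493]
eef_rot: [141.5, 4.7, 30.7]
contact_force: [-0.8, -0.2, -0.2]
gripper_width: 0.0545
gripper_force: 0.0
```

Emit:
{"fn": "drive_tool", "kwargs": {"increments": [[[0.3,0.15,0.005,-0.12,0],[0.3,0.3,0.005,-0.15,0],[0.3,0.54,0.005,-0.113,0],[0.3,0.695,0.005,-0.015,0],[-1,0.695,0.005,-0.015,0]]]}}

```text
time_s: 22.42
tcp_pos: [0.5057, 0.1675, 0.1426]
eef_rot: [141.5, 4.9, 30.6]
contact_force: [-0.4, 0.1, -0.5]
gripper_width: 0.0516
gripper_force: 0.0
```

Emit:
{"fn": "drive_tool", "kwargs": {"increments": [[[-1,0,0,0,0],[-1,0,0,0,0],[-1,0,0,0,0],[-1,0,0,0,0]]]}}

```text
time_s: 22.92
tcp_pos: [0.5046, 0.1688, 0.1437]
eef_rot: [141.6, 4.7, 30.8]
contact_force: [-6.2, 2.1, -4.4]
gripper_width: 0.0314
gripper_force: 14.9
```

```bash
python3 -c "
from h import *
grasp()
b=wp('top',(220+183/7,195+238/7),.018);print(b,np.degrees(np.arctan2(b[0]-.0017,b[1]+.0036)))
for a in (22,82):
  P=C+.019*n_+.04*(np.sin(np.radians(a))*S[:,1]+np.cos(np.radians(a))*u_);print(a,(proj('top',P)[0]-[220,195])*7)
"
```

```text
22.925 q [ 58.8489  19.0059 -39.707   36.3109 -60.9178  37.0904] p [0.5046 0.1688 0.1437] 
R [[ 0.8564  0.4449  0.2622]
 [ 0.5097 -0.6473 -0.5667]
 [-0.0824  0.6189 -0.7811]] 
stand p [-0.0219  0.0422  0.1437] z [ 0.616  -0.1023 -0.7811] y [0.7854 0.0034 0.6189] tilt 38.638644048282146
grasp in wheel: y,u,n 0.0430307434093693 0.046458680115552695 -0.00016542405073275188 ang 42.806329291096766
[0.0215 0.0246] 35.030607090894556
22 [177.6223 256.6625]
82 [183.9939 192.127 ]
```

Emit:
{"fn": "drive_tool", "kwargs": {"increments": [[[-1,-0.085,-0.005,-0.047,0],[-1,-0.174,-0.005,-0.078,0],[-1,-0.267,-0.005,-0.093,0],[-1,-0.362,-0.005,-0.092,0],[-1,-0.454,0,-0.074,0]]], "squeeze": 25}}

```text
time_s: 23.55
tcp_pos: [0.4577, 0.1482, 0.1563]
eef_rot: [141.7, 4.4, 30.9]
contact_force: [14.2, 1.5, -7.9]
gripper_width: 0.0311
gripper_force: 24.8
```

Emit:
{"fn": "drive_tool", "kwargs": {"increments": [[[-1,-0.088,0,0.033,0],[-1,-0.169,0,0.082,0],[-1,-0.24,-0.005,0.143,0],[-1,-0.24,-0.005,0.143,0]]]}}

```text
time_s: 24.05
tcp_pos: [0.4377, 0.126, 0.1464]
eef_rot: [141.7, 4.3, 31.0]
contact_force: [-5.9, 8.8, 11.9]
gripper_width: 0.0311
gripper_force: 25.2
```

Emit:
{"fn": "drive_tool", "kwargs": {"increments": [[[0.3,0,0,0,0],[0.3,0,0,0,0],[0.3,0,0,0,0]]]}}

```text
time_s: 24.42
tcp_pos: [0.4357, 0.1214, 0.1442]
eef_rot: [141.5, 4.8, 30.7]
contact_force: [0.5, 0.9, -0.0]
gripper_width: 0.0547
gripper_force: 0.0
```

Emit:
{"fn": "drive_tool", "kwargs": {"increments": [[[0.3,0,0,-0.5,0],[0.3,0.3,0,-1,0],[0.3,0.8,0,-1,0],[0.3,0.8,0,-1,0]]]}}

```text
time_s: 24.92
tcp_pos: [0.4885, 0.2409, 0.229]
eef_rot: [141.5, 4.7, 30.7]
contact_force: [-0.4, -0.5, -1.3]
gripper_width: 0.0571
gripper_force: 0.0
```

```bash
python3 -c "
from h import *
grasp()
im=np.mean([capture('top')[:,:,::-1].astype(float) for _ in range(4)],0);np.save('t4.npy',im)
g=np.clip(255*(im/255)**.7,0,255).astype(np.uint8)
cv2.imwrite('pics/t4.png',cv2.resize(g[205:265,225:285],None,fx=9,fy=9,interpolation=cv2.INTER_CUBIC))"
```

```text
24.925 q [ 65.1278  17.0658 -27.6309  29.6231 -74.9075  41.7299] p [0.4885 0.2409 0.229 ] 
R [[ 0.8567  0.444   0.2625]
 [ 0.5092 -0.6463 -0.5684]
 [-0.0827  0.6206 -0.7798]] 
stand p [-0.0905  0.0695  0.229 ] z [ 0.6176 -0.1029 -0.7798] y [0.7841 0.0033 0.6206] tilt 38.76201058525517
grasp in wheel: y,u,n 0.07033312636275525 0.15570706802445028 -0.007459886361929028 ang 24.308768526540753
```

View pics/t4.png

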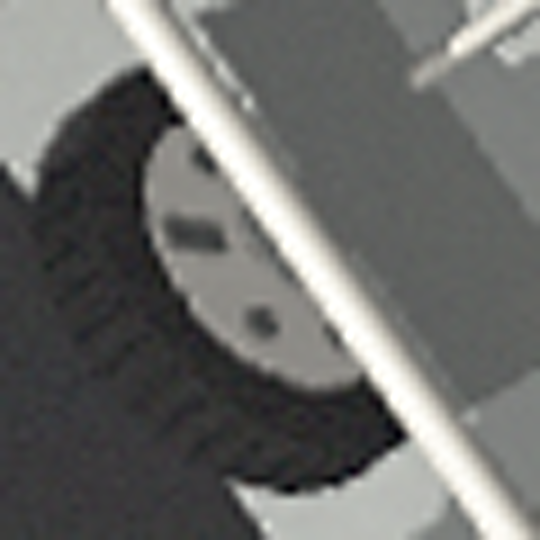

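The bar mark is at crop (195,234), with bolts at (203,155), (262,322) and about (335,335). Next I'll get centroids and fit the circle and the angle.

```bash
cat >> h.py <<'E'
from scipy.optimize import least_squares
def mark(im,x0=241,y0=217,x1=265,y1=251):
    g=cv2.GaussianBlur(cv2.resize(im.astype(np.float32).mean(2),None,fx=8,fy=8,interpolation=cv2.INTER_CUBIC),(0,0),3)
    bh=cv2.morphologyEx(g,cv2.MORPH_BLACKHAT,cv2.getStructuringElement(cv2.MORPH_ELLIPSE,(65,65)))
    m=(bh>25).astype(np.uint8)
    n,l,s,c=cv2.connectedComponentsWithStats(m)
    out=[]
    for i in range(1,n):
        p=(c[i]+.5)/8-.5
        if x0<p[0]<x1 and y0<p[1]<y1 and 120<s[i,4]<3500:
            b=wp('top',p,.018);out.append((s[i,4],b)); print(s[i,4],p,(p-[225,205])*9,b)
    return out
E
python3 -c "
from h import *
im=np.load('t4.npy');mark(im)
for nm,P in dict(idx=C+.019*n_+.04*u_,C=C+.019*n_).items(): print(nm,(proj('top',P)[0]-[225,205])*9)
"
```

```text
528 [247.045  222.5542] [198.4048 157.9879] [0.0385 0.0012]
865 [253.9693 232.0137] [260.7236 243.1229] [0.0019 0.0005]
1810 [246.1766 230.6149] [190.5893 230.5343] [0.017  0.0293]
843 [253.6497 240.423 ] [257.8472 318.8067] [-0.0207  0.0272]
230 [261.3592 242.0571] [327.2332 333.5136] [-0.0369 -0.0005]
154 [264.793  247.0649] [358.1372 378.5844] [-0.0557  0.0001]
idx [204.3364 278.4082]
C [266.4189 245.6675]
```

Emit:
{"fn": "drive_tool", "kwargs": {"increments": [[[0.3,-0.37,0.013,0.1,0],[0.3,-0.37,0.013,0.4,0],[0.3,-0.37,0.013,0.7,0],[0.3,-0.37,0.013,0.83,0],[0.3,-0.37,0.013,0.83,0]]]}}

```text
time_s: 25.75
tcp_pos: [0.4752, 0.1579, 0.1569]
eef_rot: [141.5, 4.8, 30.7]
contact_force: [-0.5, 1.1, 0.6]
gripper_width: 0.0573
gripper_force: 0.0
```

Emit:
{"fn": "drive_tool", "kwargs": {"increments": [[[-1,0,0,0,0],[-1,0,0,0,0],[-1,0,0,0,0],[-1,0,0,0,0],[-1,0,0,0,0]]]}}

```text
time_s: 26.38
tcp_pos: [0.4756, 0.1595, 0.1572]
eef_rot: [141.5, 4.7, 30.8]
contact_force: [-3.5, 2.1, 4.9]
gripper_width: 0.0331
gripper_force: 25.1
```

```bash
python3 -c "
from h import *
grasp()"
```

```text
26.375 q [ 61.5798  15.8317 -41.853   34.4047 -62.5989  36.3632] p [0.4756 0.1595 0.1572] 
R [[ 0.8562  0.4443  0.2636]
 [ 0.5102 -0.6469 -0.5668]
 [-0.0813  0.6198 -0.7805]] 
stand p [-0.0305  0.013   0.1572] z [ 0.6169 -0.1011 -0.7805] y [0.7847 0.0031 0.6198] tilt 38.69211759216501
grasp in wheel: y,u,n 0.013806584854391638 0.06247577061488616 0.0005305253479932605 ang 12.461567681651525
```

Emit:
{"fn": "drive_tool", "kwargs": {"increments": [[[-1,-0.077,0,-0.002,0],[-1,-0.144,0,0.004,0],[-1,-0.211,0,0.018,0],[-1,-0.257,0,0.034,0],[-1,-0.257,0,0.034,0]]]}}

```text
time_s: 27.0
tcp_pos: [0.4512, 0.143, 0.1575]
eef_rot: [141.6, 4.5, 30.9]
contact_force: [-4.3, 7.7, 11.6]
gripper_width: 0.0334
gripper_force: 24.9
```

```bash
python3 -c "
from h import *
grasp()"
```

```text
27.0 q [ 63.4703  13.3169 -45.2267  33.6625 -62.3001  34.8046] p [0.4512 0.143  0.1575] 
R [[ 0.8552  0.4444  0.2667]
 [ 0.5123 -0.6471 -0.5646]
 [-0.0783  0.6195 -0.7811]] 
stand p [-0.0306 -0.0165  0.1575] z [ 0.6168 -0.0974 -0.7811] y [0.785  0.0031 0.6195] tilt 38.63929952070468
grasp in wheel: y,u,n -0.01568049981739083 0.06281467418736966 0.0005914526329803869 ang -14.016351741600856
```

Emit:
{"fn": "drive_tool", "kwargs": {"increments": [[[0.3,0,0,0,0],[0.3,0,0,0,0],[0.3,0,0,0,0]]]}}

```text
time_s: 27.38
tcp_pos: [0.4498, 0.1403, 0.1559]
eef_rot: [141.5, 4.8, 30.7]
contact_force: [-0.6, 0.0, -0.1]
gripper_width: 0.0553
gripper_force: 0.0
```

Emit:
{"fn": "drive_tool", "kwargs": {"increments": [[[0.3,0,0,-0.5,0],[0.3,0.3,0,-1,0],[0.3,0.6,0,-1,0],[0.3,0.6,0,-1,0]]]}}

```text
time_s: 27.88
tcp_pos: [0.4814, 0.247, 0.2434]
eef_rot: [141.5, 4.7, 30.7]
contact_force: [0.2, -1.1, -0.8]
gripper_width: 0.0568
gripper_force: 0.0
```

```bash
python3 -c "
from h import *
grasp()
im=np.mean([capture('top')[:,:,::-1].astype(float) for _ in range(4)],0);np.save('t5.npy',im)
mark(im)"
```

```text
27.875 q [ 66.1576  16.29   -26.4178  28.8216 -76.9548  42.0543] p [0.4814 0.247  0.2434] 
R [[ 0.8566  0.4441  0.2626]
 [ 0.5093 -0.6468 -0.5676]
 [-0.0822  0.62   -0.7803]] 
stand p [-0.0996  0.067   0.2434] z [ 0.617  -0.1024 -0.7803] y [0.7846 0.003  0.62  ] tilt 38.71404125058783
grasp in wheel: y,u,n 0.0678404509210704 0.17267169592209186 -0.006691999144935418 ang 21.449214347697822
763 [245.428  226.2568] [183.852  191.3112] [0.0302 0.0194]
886 [254.0147 232.0907] [261.1321 243.8165] [0.0016 0.0005]
1572 [249.7861 236.773 ] [223.0749 285.9568] [-0.0051  0.0325]
892 [259.4535 242.3523] [310.0813 336.1707] [-0.0347  0.0086]
169 [264.7622 247.1135] [357.8598 379.0218] [-0.0558  0.0004]
```

By both the bar and the two bolts, the mark now stands about 9° past the top, towards −y. I'll correct it by +9°.

Emit:
{"fn": "drive_tool", "kwargs": {"increments": [[[0.3,-0.3,0.005,0.1,0],[0.3,-0.52,0.005,0.4,0],[0.3,-0.52,0.005,0.8,0],[0.3,-0.52,0.005,0.975,0],[0.3,-0.52,0.005,0.975,0]]]}}

```text
time_s: 28.7
tcp_pos: [0.457, 0.1449, 0.1577]
eef_rot: [141.4, 4.9, 30.7]
contact_force: [0.1, -0.6, 0.8]
gripper_width: 0.0567
gripper_force: 0.0
```

Emit:
{"fn": "drive_tool", "kwargs": {"increments": [[[-1,0,0,0,0],[-1,0,0,0,0],[-1,0,0,0,0],[-1,0,0,0,0],[-1,0,0,0,0]]]}}

```text
time_s: 29.32
tcp_pos: [0.4579, 0.1478, 0.1585]
eef_rot: [141.6, 4.7, 30.8]
contact_force: [-5.4, 3.2, 5.0]
gripper_width: 0.0345
gripper_force: 25.1
```

```bash
python3 -c "
from h import *
grasp()"|tail -1
```

```text
grasp in wheel: y,u,n -0.007407055864545549 0.06369195032199491 0.0009861384282981382 ang -6.63341561771697
```

Emit:
{"fn": "drive_tool", "kwargs": {"increments": [[[-1,0.04,0,-0.004,0],[-1,0.083,0,-0.008,0],[-1,0.083,0,-0.008,0],[-1,0.083,0,-0.008,0]]]}}

```text
time_s: 29.82
tcp_pos: [0.4663, 0.1536, 0.1587]
eef_rot: [141.5, 4.6, 30.8]
contact_force: [-6.9, 4.4, 7.3]
gripper_width: 0.0345
gripper_force: 25.2
```

```bash
python3 -c "
from h import *
grasp()"|tail -1
```

```text
grasp in wheel: y,u,n 0.0027791273450956827 0.0639030934371062 0.0010205756694214713 ang 2.4902079781400737
```

Emit:
{"fn": "drive_tool", "kwargs": {"increments": [[[0.3,0,0,0,0],[0.3,0,0,0,0],[0.3,0,0,0,0]]]}}

```text
time_s: 30.2
tcp_pos: [0.466, 0.1523, 0.1579]
eef_rot: [141.5, 4.7, 30.7]
contact_force: [-0.2, -0.7, 0.2]
gripper_width: 0.0556
gripper_force: 0.0
```

Emit:
{"fn": "drive_tool", "kwargs": {"increments": [[[0.3,0,0,-0.5,0],[0.3,0.3,0,-1,0],[0.3,0.5,0,-1,0],[0.3,0.5,0,-1,0]]]}}

```text
time_s: 30.7
tcp_pos: [0.4867, 0.2525, 0.2465]
eef_rot: [141.5, 4.7, 30.7]
contact_force: [0.2, -0.5, 1.0]
gripper_width: 0.0568
gripper_force: 0.0
```

```bash
python3 -c "
from h import *
grasp()
im=np.mean([capture('top')[:,:,::-1].astype(float) for _ in range(4)],0);np.save('t6.npy',im)
mark(im)"|tail -6
```

```text
grasp in wheel: y,u,n 0.07529194144224198 0.17607331166090326 -0.006148530903534239 ang 23.15237542125125
815 [245.7067 224.5827] [186.36   176.2447] [0.0345 0.0132]
921 [253.9418 232.0333] [260.4766 243.2999] [0.0019 0.0006]
1732 [248.2947 234.8568] [209.6521 268.7113] [0.0023 0.033 ]
812 [257.5816 242.185 ] [293.2343 334.6653] [-0.0314  0.016 ]
177 [264.8047 247.1536] [358.2426 379.3824] [-0.056   0.0003]
```

The mark now measures +2.3°. I'll make one small correction of about −2 mm at the grip.

Emit:
{"fn": "drive_tool", "kwargs": {"increments": [[[0.3,-0.3,0.007,0.1,0],[0.3,-0.5,0.007,0.4,0],[0.3,-0.5,0.007,0.8,0],[0.3,-0.5,0.007,0.98,0],[0.3,-0.5,0.007,0.98,0]]]}}

```text
time_s: 31.52
tcp_pos: [0.4651, 0.1512, 0.1598]
eef_rot: [141.4, 4.9, 30.7]
contact_force: [0.6, -0.1, 0.9]
gripper_width: 0.0569
gripper_force: 0.0
```

Emit:
{"fn": "drive_tool", "kwargs": {"increments": [[[-1,0,0,0,0],[-1,0,0,0,0],[-1,0,0,0,0],[-1,0,0,0,0],[-1,0,0,0,0]]]}}

```text
time_s: 32.15
tcp_pos: [0.4657, 0.1549, 0.1604]
eef_rot: [141.6, 4.6, 30.8]
contact_force: [-5.0, 2.8, 0.5]
gripper_width: 0.0341
gripper_force: 25.1
```

Emit:
{"fn": "drive_tool", "kwargs": {"increments": [[[-1,-0.017,0,0.002,0],[-1,-0.017,0,0.002,0],[-1,-0.017,0,0.002,0]]]}}

```text
time_s: 32.52
tcp_pos: [0.4645, 0.154, 0.1604]
eef_rot: [141.7, 4.6, 30.9]
contact_force: [-0.6, 6.4, -2.3]
gripper_width: 0.034
gripper_force: 25.0
```

Emit:
{"fn": "drive_tool", "kwargs": {"increments": [[[0.3,0,0,0,0],[0.3,0,0,0,0],[0.3,0,0,0,0]]]}}

```text
time_s: 32.9
tcp_pos: [0.4639, 0.1517, 0.1605]
eef_rot: [141.5, 4.8, 30.7]
contact_force: [-0.0, -0.4, -0.1]
gripper_width: 0.0551
gripper_force: 0.0
```

Emit:
{"fn": "drive_tool", "kwargs": {"increments": [[[0.3,0,0,-0.5,0],[0.3,0.3,0,-1,0],[0.3,0.5,0,-1,0],[0.3,0.5,0,-1,0]]]}}

```text
time_s: 33.4
tcp_pos: [0.4847, 0.2519, 0.2489]
eef_rot: [141.5, 4.7, 30.7]
contact_force: [-0.2, -0.9, -0.0]
gripper_width: 0.0568
gripper_force: 0.0
```

```bash
python3 -c "
from h import *
grasp()
im=np.mean([capture('top')[:,:,::-1].astype(float) for _ in range(4)],0);np.save('t7.npy',im)
mark(im)
g=np.clip(255*(im/255)**.6,0,255).astype(np.uint8)
cv2.imwrite('pics/t7.png',cv2.resize(g[210:260,230:280],None,fx=11,fy=11,interpolation=cv2.INTER_CUBIC))"|tail -6
```

```text
grasp in wheel: y,u,n 0.07332986275581603 0.17850510359923671 -0.00528740311381598 ang 22.332849179789935
794 [245.7574 224.8648] [186.8166 178.7829] [0.0337 0.0138]
910 [253.9545 232.0291] [260.5908 243.2621] [0.0019 0.0006]
1641 [248.4943 235.1536] [211.4489 271.3824] [0.0012 0.0331]
898 [257.815  242.2307] [295.3351 335.0759] [-0.0319  0.0151]
238 [264.7841 247.2631] [358.0572 380.3682] [-0.0563  0.0007]
```

View pics/t7.png

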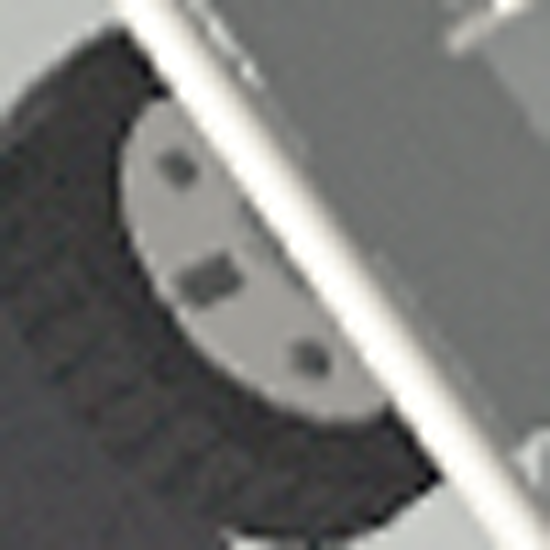

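The mark is at about +1°: the bar at crop (212,280) sits evenly between the bolts at (178,168) and (312,357). That is good, so the wheel is done. For the brake the tool has to be near vertical again, otherwise it would lean into the hoop. I'll retreat to the left and stretch out there to take the tilt off.

Emit:
{"fn": "drive_tool", "kwargs": {"increments": [[[1,-0.14,-0.23,-0.44,0],[1,-0.28,-0.46,-0.87,0],[1,-0.28,-0.46,-0.87,0]]]}}

```text
time_s: 33.98
tcp_pos: [0.4018, 0.3315, 0.3006]
eef_rot: [141.6, 4.6, 31.0]
contact_force: [0.8, -1.1, -0.3]
gripper_width: 0.0813
gripper_force: 0.0
```

Emit:
{"fn": "drive_tool", "kwargs": {"increments": [[[1,-0.14,-0.23,-0.44,0],[1,-0.28,-0.46,-0.87,0],[1,-0.28,-0.46,-0.87,0]]]}}

```text
time_s: 34.35
tcp_pos: [0.3211, 0.4086, 0.3499]
eef_rot: [141.6, 4.6, 30.9]
contact_force: [-0.0, -0.1, -0.2]
gripper_width: 0.0874
gripper_force: 0.0
```

Emit:
{"fn": "drive_tool", "kwargs": {"increments": [[[1,-0.14,-0.23,-0.44,0],[1,-0.28,-0.46,-0.87,0],[1,-0.28,-0.46,-0.87,0]]]}}

```text
time_s: 34.72
tcp_pos: [0.2406, 0.4859, 0.399]
eef_rot: [141.6, 4.7, 30.9]
contact_force: [0.4, -0.4, 0.8]
gripper_width: 0.0878
gripper_force: 0.0
```

Emit:
{"fn": "drive_tool", "kwargs": {"increments": [[[1,-0.14,-0.23,-0.44,0],[1,-0.28,-0.46,-0.87,0],[1,-0.28,-0.46,-0.87,0]]]}}

```text
time_s: 35.1
tcp_pos: [0.16, 0.5636, 0.4481]
eef_rot: [141.5, 4.7, 30.8]
contact_force: [0.5, -0.2, -0.7]
gripper_width: 0.0877
gripper_force: 0.0
```

Emit:
{"fn": "drive_tool", "kwargs": {"increments": [[[1,-0.14,-0.23,-0.44,0],[1,-0.28,-0.46,-0.87,0],[1,-0.28,-0.46,-0.87,0]]]}}

```text
time_s: 35.48
tcp_pos: [0.0789, 0.6428, 0.4958]
eef_rot: [141.4, 4.8, 30.8]
contact_force: [1.2, 0.6, -1.2]
gripper_width: 0.0876
gripper_force: 0.0
```

```bash
python3 -c "
from h import *
p,R=st();print(R.T@np.array([-.1,1,0.2]))"
```

```text
35.475 q [ 103.996    39.3066   49.7165   10.2148 -138.3253   23.8028] p [0.0789 0.6428 0.4958] 
R [[ 0.8559  0.445   0.2635]
 [ 0.5104 -0.6443 -0.5696]
 [-0.0837  0.622  -0.7786]] 
stand p [-0.6533 -0.0429  0.4958] z [ 0.6191 -0.1028 -0.7786] y [0.783  0.0052 0.622 ] tilt 38.87166621949726
[ 0.408  -0.5644 -0.7516]
```

Emit:
{"fn": "drive_tool", "kwargs": {"increments": [[[1,0.23,-0.5,-0.42,0],[1,0.46,-1,-0.85,0],[1,0.46,-1,-0.85,0]]]}}

```text
time_s: 35.85
tcp_pos: [0.0585, 0.7237, 0.4578]
eef_rot: [141.8, 3.7, 31.7]
contact_force: [-1.0, 0.4, -1.2]
gripper_width: 0.0875
gripper_force: 0.0
```

Emit:
{"fn": "drive_tool", "kwargs": {"increments": [[[1,0.46,-1,-0.85,0],[1,0.46,-1,-0.85,0]]]}}

```text
time_s: 36.1
tcp_pos: [0.0433, 0.751, 0.4243]
eef_rot: [143.3, 2.1, 32.8]
contact_force: [-0.1, 0.1, 0.1]
gripper_width: 0.0879
gripper_force: 0.0
```

Emit:
{"fn": "drive_tool", "kwargs": {"increments": [[[1,0.46,-1,-0.85,0]]]}}

```text
time_s: 36.22
tcp_pos: [0.0348, 0.7678, 0.4052]
eef_rot: [144.3, 0.9, 33.6]
contact_force: [-0.7, 0.3, 0.4]
gripper_width: 0.0875
gripper_force: 0.0
```

Emit:
{"fn": "drive_tool", "kwargs": {"increments": [[[1,0.46,-1,-0.85,0]]]}}

```text
time_s: 36.35
tcp_pos: [0.0249, 0.7843, 0.3865]
eef_rot: [145.3, -0.4, 34.5]
contact_force: [0.3, -0.7, -0.3]
gripper_width: 0.0878
gripper_force: 0.0
```

Emit:
{"fn": "drive_tool", "kwargs": {"increments": [[[1,0.46,-1,-0.85,0]]]}}

```text
time_s: 36.48
tcp_pos: [0.0149, 0.7998, 0.3702]
eef_rot: [146.3, -1.6, 35.4]
contact_force: [-1.0, 0.1, -0.1]
gripper_width: 0.0876
gripper_force: 0.0
```

Emit:
{"fn": "drive_tool", "kwargs": {"increments": [[[1,0.46,-1,-0.85,0]]]}}

```text
time_s: 36.6
tcp_pos: [0.0047, 0.8147, 0.356]
eef_rot: [147.4, -3.0, 36.2]
contact_force: [-0.2, -0.4, 0.1]
gripper_width: 0.0874
gripper_force: 0.0
```

```bash
python3 -c "
from h import *
p,R=st();print(R.T@np.array([-.3,1,0.]))"
```

```text
36.6 q [ 108.2969   58.7989   71.5295   16.2479 -132.2009   24.8593] p [0.0047 0.8147 0.356 ] 
R [[ 0.8055  0.4757  0.3533]
 [ 0.5903 -0.6964 -0.4082]
 [ 0.0518  0.5374 -0.8418]] 
stand p [-0.837  -0.0075  0.356 ] z [ 0.5363  0.0623 -0.8418] y [0.8433 0.0013 0.5374] tilt 32.67453514215869
[ 0.3486 -0.8391 -0.5142]
```

Emit:
{"fn": "drive_tool", "kwargs": {"increments": [[[1,-0.06,-0.85,-1,0]]]}}

```text
time_s: 36.72
tcp_pos: [-0.0246, 0.8194, 0.3528]
eef_rot: [148.4, -4.1, 36.9]
contact_force: [-0.3, -0.5, 0.5]
gripper_width: 0.0871
gripper_force: 0.0
```

Emit:
{"fn": "drive_tool", "kwargs": {"increments": [[[1,-0.06,-0.85,-1,0]]]}}

```text
time_s: 36.85
tcp_pos: [-0.0573, 0.823, 0.3536]
eef_rot: [149.7, -5.4, 37.8]
contact_force: [-0.2, -0.7, 0.7]
gripper_width: 0.0873
gripper_force: 0.0
```

Emit:
{"fn": "drive_tool", "kwargs": {"increments": [[[1,-0.06,-0.85,-1,0]]]}}

```text
time_s: 36.98
tcp_pos: [-0.0877, 0.826, 0.3538]
eef_rot: [151.0, -6.7, 38.5]
contact_force: [-1.4, 0.2, 0.6]
gripper_width: 0.0873
gripper_force: 0.0
```

```bash
python3 -c "
from h import *
p,R=st();print(R.T@np.array([-.64,.77,0.3]))"
```

```text
36.975 q [ 114.547    58.3775   71.657    16.1752 -129.2747   19.6506] p [-0.0877  0.826   0.3538] 
R [[ 0.7769  0.5011  0.3812]
 [ 0.6188 -0.7194 -0.3155]
 [ 0.1161  0.481  -0.869 ]] 
stand p [-0.8984 -0.0775  0.3538] z [ 0.4753  0.1375 -0.869 ] y [0.8767 0.0093 0.481 ] tilt 29.656589473568662
[ 0.014  -0.7304 -0.7476]
```

Emit:
{"fn": "drive_tool", "kwargs": {"increments": [[[1,0.98,-0.42,-0.66,0]]]}}

```text
time_s: 37.1
tcp_pos: [-0.0679, 0.8409, 0.3567]
eef_rot: [152.2, -7.9, 39.6]
contact_force: [0.6, -0.8, -0.4]
gripper_width: 0.0877
gripper_force: 0.0
```

Emit:
{"fn": "drive_tool", "kwargs": {"increments": [[[1,0.98,-0.42,-0.66,0]]]}}

```text
time_s: 37.22
tcp_pos: [-0.0395, 0.8556, 0.3616]
eef_rot: [153.5, -9.4, 40.1]
contact_force: [0.7, 0.3, 0.3]
gripper_width: 0.0876
gripper_force: 0.0
```

Emit:
{"fn": "drive_tool", "kwargs": {"increments": [[[1,0.98,-0.42,-0.66,0]]]}}

```text
time_s: 37.35
tcp_pos: [-0.0156, 0.8691, 0.3676]
eef_rot: [154.7, -10.9, 40.7]
contact_force: [0.1, -0.6, 0.3]
gripper_width: 0.0874
gripper_force: 0.0
```

```bash
python3 -c "
from h import *
p,R=st();print(R.T@np.array([-.64,.77,0.3]))"
```

```text
37.35 q [ 110.6059   58.1126   71.6581   21.433  -122.8137   26.2467] p [-0.0156  0.8691  0.3676] 
R [[ 0.7449  0.5276  0.4084]
 [ 0.6399 -0.7382 -0.2135]
 [ 0.1888  0.4204 -0.8875]] 
stand p [-0.8935  0.0064  0.3676] z [ 0.4064  0.2174 -0.8875] y [0.9071 0.0206 0.4204] tilt 27.441616607469054
[ 0.0726 -0.7799 -0.692 ]
```

Emit:
{"fn": "drive_tool", "kwargs": {"increments": [[[1,0.8,-1,-1,0]]]}}

```text
time_s: 37.48
tcp_pos: [-0.0171, 0.8817, 0.3691]
eef_rot: [156.1, -12.6, 41.2]
contact_force: [1.0, 0.0, 0.2]
gripper_width: 0.0881
gripper_force: 0.0
```

Emit:
{"fn": "drive_tool", "kwargs": {"increments": [[[1,0.7,-1,-1,0]]]}}

```text
time_s: 37.6
tcp_pos: [-0.0286, 0.8929, 0.3703]
eef_rot: [157.3, -14.2, 42.1]
contact_force: [0.4, -0.0, 0.0]
gripper_width: 0.0871
gripper_force: 0.0
```

Emit:
{"fn": "drive_tool", "kwargs": {"increments": [[[1,0.6,-1,-1,0]]]}}

```text
time_s: 37.72
tcp_pos: [-0.0431, 0.9024, 0.3743]
eef_rot: [158.7, -15.8, 42.9]
contact_force: [-0.2, 0.1, -0.8]
gripper_width: 0.0874
gripper_force: 0.0
```

Emit:
{"fn": "drive_tool", "kwargs": {"increments": [[[1,0.5,-1,-1,0]]]}}

```text
time_s: 37.85
tcp_pos: [-0.0606, 0.9102, 0.3805]
eef_rot: [160.1, -17.5, 43.6]
contact_force: [-0.7, 0.1, 0.7]
gripper_width: 0.0879
gripper_force: 0.0
```

```bash
python3 -c "
from h import *
p,R=st();print(R.T@np.array([-.64,.77,0.3]))"
```

```text
37.85 q [ 113.9158   57.7656   71.6495   25.0124 -115.7391   25.2326] p [-0.0606  0.9102  0.3805] 
R [[ 0.6907  0.5741  0.4397]
 [ 0.6577 -0.7515 -0.0519]
 [ 0.3006  0.325  -0.8967]] 
stand p [-0.9528 -0.0077  0.3805] z [ 0.2904  0.3342 -0.8967] y [0.9443 0.0516 0.325 ] tilt 26.277636399124514
[ 0.1546 -0.8486 -0.5904]
```

Emit:
{"fn": "drive_tool", "kwargs": {"increments": [[[1,0.4,-1,-1,0]]]}}

```text
time_s: 37.98
tcp_pos: [-0.0815, 0.916, 0.3881]
eef_rot: [161.5, -19.1, 44.2]
contact_force: [0.3, -0.4, 0.4]
gripper_width: 0.0877
gripper_force: 0.0
```

Emit:
{"fn": "drive_tool", "kwargs": {"increments": [[[1,0.4,-1,-1,0]]]}}

```text
time_s: 38.1
tcp_pos: [-0.1025, 0.9209, 0.3968]
eef_rot: [162.9, -20.7, 44.8]
contact_force: [0.3, 0.1, 0.7]
gripper_width: 0.0877
gripper_force: 0.0
```

Emit:
{"fn": "drive_tool", "kwargs": {"increments": [[[1,0.4,-1,-1,0],[1,0.4,-1,-1,0]]]}}

```text
time_s: 38.35
tcp_pos: [-0.1358, 0.9223, 0.4111]
eef_rot: [164.8, -22.7, 45.4]
contact_force: [0.5, -0.0, 0.1]
gripper_width: 0.0879
gripper_force: 0.0
```

```bash
python3 -c "
from h import *
p,R=st();
for P in ([.5,.40,.52],[.49,-.1,.5]): d=R.T@(np.array(P)-p)/.12;print(d);p=np.array(P)
y=R.T@S[:,1];print('turn y->stand y',-np.degrees(np.arctan2(y[0],y[1])))"
```

```text
38.35 q [ 118.9828   56.5305   71.6843   27.7092 -111.9174   22.3044] p [-0.1358  0.9223  0.4111] 
R [[ 0.6481  0.616   0.4479]
 [ 0.6564 -0.75    0.0817]
 [ 0.3862  0.2411 -0.8903]] 
stand p [-1.0051 -0.063   0.4111] z [ 0.1846  0.4162 -0.8903] y [0.9666 0.087  0.2411] tilt 27.083005687838344
[0.9271 6.7465 1.2092]
[-2.8534  3.0334 -0.2292]
turn y->stand y -84.50720597903472
```

Emit:
{"fn": "drive_tool", "kwargs": {"increments": [[[1,0.07,0.5,0.08,0],[1,0.13,0.97,0.17,0],[1,0.13,0.97,0.17,0]]]}}

```text
time_s: 38.72
tcp_pos: [-0.0403, 0.8445, 0.4275]
eef_rot: [164.8, -22.7, 45.2]
contact_force: [0.9, 0.2, 1.8]
gripper_width: 0.0878
gripper_force: 0.0
```

Emit:
{"fn": "drive_tool", "kwargs": {"increments": [[[1,0.07,0.5,0.08,0],[1,0.13,0.97,0.17,0],[1,0.13,0.97,0.17,0]]]}}

```text
time_s: 39.1
tcp_pos: [0.0517, 0.7684, 0.4461]
eef_rot: [165.0, -22.7, 45.0]
contact_force: [-0.4, 0.2, 1.0]
gripper_width: 0.0877
gripper_force: 0.0
```

Emit:
{"fn": "drive_tool", "kwargs": {"increments": [[[1,0.07,0.5,0.08,0],[1,0.13,0.97,0.17,0],[1,0.13,0.97,0.17,0]]]}}

```text
time_s: 39.48
tcp_pos: [0.1414, 0.6938, 0.4611]
eef_rot: [164.9, -22.8, 45.1]
contact_force: [-0.5, 0.8, 0.4]
gripper_width: 0.0878
gripper_force: 0.0
```

Emit:
{"fn": "drive_tool", "kwargs": {"increments": [[[1,0.07,0.5,0.08,0],[1,0.13,0.97,0.17,0],[1,0.13,0.97,0.17,0]]]}}

```text
time_s: 39.85
tcp_pos: [0.2315, 0.6187, 0.4764]
eef_rot: [164.9, -22.7, 45.1]
contact_force: [-0.9, -0.1, -0.4]
gripper_width: 0.0875
gripper_force: 0.0
```

Emit:
{"fn": "drive_tool", "kwargs": {"increments": [[[1,0.07,0.5,0.08,0],[1,0.13,0.97,0.17,0],[1,0.13,0.97,0.17,0]]]}}

```text
time_s: 40.22
tcp_pos: [0.3219, 0.5436, 0.4919]
eef_rot: [164.8, -22.7, 45.1]
contact_force: [-0.8, -0.4, 0.4]
gripper_width: 0.0879
gripper_force: 0.0
```

Emit:
{"fn": "drive_tool", "kwargs": {"increments": [[[1,0.07,0.5,0.08,0],[1,0.13,0.97,0.17,0],[1,0.13,0.97,0.17,0]]]}}

```text
time_s: 40.6
tcp_pos: [0.4126, 0.4685, 0.5073]
eef_rot: [164.8, -22.7, 45.1]
contact_force: [-0.6, -0.0, 0.3]
gripper_width: 0.088
gripper_force: 0.0
```

```bash
python3 -c "
from h import *
p,R=st();
for P in ([.5,.35,.52],[.49,-.1,.5]): d=R.T@(np.array(P)-p)/.12;print(d);p=np.array(P)"
```

```text
40.6 q [ 80.494    0.4238  -5.8699  26.3228 -75.6244  46.7417] p [0.4126 0.4685 0.5073] 
R [[ 0.651   0.6123  0.4487]
 [ 0.6538 -0.7526  0.0786]
 [ 0.3858  0.2422 -0.8902]] 
stand p [-0.3213  0.1349  0.5073] z [ 0.1876  0.4151 -0.8902] y [0.9667 0.0825 0.2422] tilt 27.097798958743162
[-0.1309  1.2147  0.1553]
[-2.5702  2.7309 -0.1837]
```

Emit:
{"fn": "drive_tool", "kwargs": {"increments": [[[-1,-0.33,0.49,0,0],[-1,-0.67,0.98,0,0],[-1,-0.67,0.98,0,0]]]}}

```text
time_s: 40.98
tcp_pos: [0.4308, 0.3272, 0.5047]
eef_rot: [164.8, -22.7, 45.3]
contact_force: [-0.4, 0.1, 1.0]
gripper_width: 0.063
gripper_force: 0.0
```

Emit:
{"fn": "drive_tool", "kwargs": {"increments": [[[-1,-0.33,0.49,0,0],[-1,-0.67,0.98,0,0],[-1,-0.67,0.98,0,0]]]}}

```text
time_s: 41.35
tcp_pos: [0.4512, 0.1863, 0.5024]
eef_rot: [164.8, -22.7, 45.3]
contact_force: [0.6, 0.5, -0.0]
gripper_width: 0.0335
gripper_force: 0.0
```

Emit:
{"fn": "drive_tool", "kwargs": {"increments": [[[-1,-0.33,0.49,0,0],[-1,-0.67,0.98,0,0],[-1,-0.67,0.98,0,0]]]}}

```text
time_s: 41.72
tcp_pos: [0.4719, 0.0449, 0.4998]
eef_rot: [164.7, -22.7, 45.2]
contact_force: [0.6, 0.7, -1.1]
gripper_width: 0.0039
gripper_force: 0.0
```

Emit:
{"fn": "drive_tool", "kwargs": {"increments": [[[-1,-0.33,0.49,0,0],[-1,-0.67,0.98,0,0],[-1,-0.67,0.98,0,0]]]}}

```text
time_s: 42.1
tcp_pos: [0.4927, -0.0968, 0.4965]
eef_rot: [164.8, -22.6, 45.1]
contact_force: [-0.2, 0.1, 0.5]
gripper_width: 0.0003
gripper_force: 0.0
```

Emit:
{"fn": "drive_tool", "kwargs": {"increments": [[[-1,0,0,0,0.03],[-1,0,0,0,0.059],[-1,0,0,0,0.088],[-1,0,0,0,0.117],[-1,0,0,0,0.133]]]}}

```text
time_s: 42.72
tcp_pos: [0.4928, -0.0933, 0.4963]
eef_rot: [-172.1, -25.9, -7.7]
contact_force: [-0.6, 0.5, -0.3]
gripper_width: 0.0003
gripper_force: 0.0
```

Emit:
{"fn": "drive_tool", "kwargs": {"increments": [[[-1,0,0,0,0.03],[-1,0,0,0,0.059],[-1,0,0,0,0.088],[-1,0,0,0,0.117],[-1,0,0,0,0.132]]]}}

```text
time_s: 43.35
tcp_pos: [0.4928, -0.0933, 0.4963]
eef_rot: [-155.5, -11.7, -55.9]
contact_force: [-0.0, -0.5, -0.6]
gripper_width: 0.0005
gripper_force: 0.0
```

```bash
python3 -c "
from h import *
p,R=st();
for P in ([.19,-.135,.25],[.19,-.135,.08]): d=R.T@(O+S@np.array(P)-p)/.12;print(d)
y=R.T@S[:,1];print('turn y->-stand y',-np.degrees(np.arctan2(-y[0],-y[1])))
m=np.load('t7.npy');g=m.mean(2)
sub=(g[200:245,300:335]).astype(int)
for row in sub[::2]: print(' '.join('%3d'%v for v in row))"
```

```text
43.35 q [ 12.7177 -16.1499 -10.8905   1.2972 -68.3304  23.7407] p [ 0.4928 -0.0933  0.4963] 
R [[ 0.549  -0.7066  0.4464]
 [-0.8108 -0.5799  0.0792]
 [ 0.2029 -0.4054 -0.8913]] 
stand p [ 0.1881 -0.1151  0.4963] z [ 0.1858  0.4135 -0.8913] y [ 0.0817 -0.9105 -0.4054] tilt 26.958948212257173
[-0.4009  0.9845  1.7639]
[-0.6884  1.5588  3.0266]
turn y->-stand y -0.1595510120382483
161 162 187 205 187 173 164  83  89  94  94  95 101  46  19  12  15  15  13  19  14  15  13  13  14  15  15  20  14  15  14  13  22  28  30
 39 105 165 163 161 209 173 165 110  92  93  93  94  97  90  26  10  17  21  14  15  13   7  17  13  13  17  15  17  16  15  13  16  14  28
 20  17  83 166 169 161 182 253 182 154  97  94  94  92  95  99  47  16  15  14  18  15  18  17  10  13  18  15  15  16  16  12  15  11  21
 99  31  17  40 105 163 159 254 254 253 182 104  90  92  93  97  98  93  27  10  13  17  12  13  15  14  16  14  13  18  13  13  13  17  13
167 162  53  19  19 106 165 163 186 254 255 254 178 100  93  94  96  97  98  49  19  14  17  15  14  20  16  17  14  18  13  15  18  16  10
166 167 160  99  34
[... 1800 characters left out ...]

 96  98 100  98  96  97 100 100  98  96  99  96  96  94 104 167 171 169 164 164 255 192 152  92  88 172 130  76  23  27  27  32  30  30  30
 98  96  98  99  97  97  98  97  98 101  97  97  97  98  95  97 180 178 190 158 102  92 132 160  91  31   7  10  31  28  30  33  32  30  34
 99  99  99  98  97 100  98  98 101 100  97  96  99 100  98  97  94 103  97 100 106  70  33  10  13  11  21  28  34  31  31  28  29  31  32
 97 100 100  99  99  96  98 100  99  99  99  98  99  97  99  99 102 102  72  37  14   9  12  17  13  16  32  32  30  33  31  32  29  32  35
 99  99  97  98 100 100  98  99 100  99 100 101  99 101 103  71  48  19   9  15  15  17  13  11  12  18  19  21  20  17  18  16  18  16  17
```

Emit:
{"fn": "drive_tool", "kwargs": {"increments": [[[-1,-0.09,0.2,0.39,0],[-1,-0.177,0.4,0.779,0],[-1,-0.177,0.4,0.779,0]]]}}

```text
time_s: 43.72
tcp_pos: [0.4866, -0.0972, 0.3853]
eef_rot: [-155.9, -11.6, -55.6]
contact_force: [0.3, 0.6, 1.3]
gripper_width: 0.0006
gripper_force: 0.0
```

Emit:
{"fn": "drive_tool", "kwargs": {"increments": [[[-1,-0.09,0.2,0.39,0],[-1,-0.177,0.4,0.779,0],[-1,-0.177,0.4,0.779,0]]]}}

```text
time_s: 44.1
tcp_pos: [0.4841, -0.1012, 0.2817]
eef_rot: [-155.7, -11.8, -55.7]
contact_force: [0.2, -0.0, 1.4]
gripper_width: 0.0007
gripper_force: 0.0
```

Emit:
{"fn": "drive_tool", "kwargs": {"increments": [[[-1,-0.09,0.2,0.39,0],[-1,-0.177,0.4,0.779,0],[-1,-0.177,0.4,0.779,0]]]}}

```text
time_s: 44.48
tcp_pos: [0.4816, -0.1047, 0.1759]
eef_rot: [-155.7, -11.8, -55.7]
contact_force: [0.3, -0.3, 1.7]
gripper_width: 0.0004
gripper_force: 0.0
```

```bash
python3 -c "
from h import *
print('brake',S.T@(plane('top',(313.2,219.8),.097)-O))
togo([.19,-.135,.068])
p,R=st();print('per mm +y',R.T@S[:,1]*.1/.12)
cv2.imwrite('pics/x.png',capture('top')[:,:,::-1])
im=capture('top').mean(2)[205:240,296:325].astype(int)
for row in im[::2]: print(' '.join('%3d'%v for v in row))"
```

```text
brake [ 0.1891 -0.0736  0.097 ]
44.475 q [ 11.0474  -6.9648 -46.6371   1.2898 -23.4547  24.755 ] p [ 0.4816 -0.1047  0.1759] 
R [[ 0.5517 -0.7052  0.4454]
 [-0.8085 -0.5833  0.0778]
 [ 0.2049 -0.4031 -0.8919]] 
stand p [ 0.1913 -0.1308  0.1759] z [ 0.1864  0.412  -0.8919] y [ 0.0853 -0.9112 -0.4031] tilt 26.882867078489465
shift [-0.1948  0.3938  0.7859] turn for y=n (deg) -99.9536581863736
44.475 q [ 11.0474  -6.9648 -46.6371   1.2898 -23.4547  24.755 ] p [ 0.4816 -0.1047  0.1759] 
R [[ 0.5517 -0.7052  0.4454]
 [-0.8085 -0.5833  0.0778]
 [ 0.2049 -0.4031 -0.8919]] 
stand p [ 0.1913 -0.1308  0.1759] z [ 0.1864  0.412  -0.8919] y [ 0.0853 -0.9112 -0.4031] tilt 26.882867078489465
per mm +y [ 0.0008 -0.7593  0.3433]
244 244 247 206  70  32  42 174 250 246 242 244 244 251 171  90  83  83  97 157 147  47  10  22  14  21  19  29  26
242 244 244 247 246 156  54  30  58 251 248 242 243 244 249 254 109  80  83  89 101 169  79  21   4  15  16  11  12
245 244 244 243 245 249 156  53  29  64 174 248 245 242 244 244 249 128  80  85  85  80 154 142  48  11   1  78 132
183 243 244 243 242 244 246 2
[... 1010 characters left out ...]
  60
159 156 159 153 159 155 162 110  64  63  52 108  91  67  63  63  64  65  64  65  60  62  63  65  62  63  61  62  62
103 158 160 154 154 156 159 160 153  68  61  64  63  68  62  62  64  64  60  66  62  61  59  63  60  61  60  56 102
 90  89 154 157 156 156 157 157 156 155 104  61  54  60  59  67  59  57  61  62  63  63  59  61  54 106 159 165 168
 92  89  86 190 164 156 158 159 155 162 158 157 152 150 158 159 153 138  92  57  60  60  52 130 166 170 170 167 168
 89  89  92  92  99 152 155 158 158 160 158 159 156 154 155 155 152 157 167 125 101 160 176 171 164 167 168 167 165
 93  89  89  89  87 190 175 155 156 156 158 158 159 156 155 157 158 164  65 140 100 185 213 175 166 166 167 166 168
```

Emit:
{"fn": "drive_tool", "kwargs": {"increments": [[[-1,-0.08,0.17,0.3,0],[-1,-0.15,0.3,0.6,0],[-1,-0.19,0.39,0.785,0],[-1,-0.19,0.39,0.785,0]]]}}

```text
time_s: 45.08
tcp_pos: [0.4797, -0.1069, 0.0696]
eef_rot: [-155.4, -11.8, -55.7]
contact_force: [-1.0, -0.3, 1.5]
gripper_width: 0.0003
gripper_force: 0.0
```

Emit:
{"fn": "drive_tool", "kwargs": {"increments": [[[-1,0,-0.12,0.054,0],[-1,0,-0.23,0.104,0],[-1,0,-0.34,0.154,0],[-1,0,-0.46,0.208,0]]]}}

```text
time_s: 45.58
tcp_pos: [0.5292, -0.0773, 0.0707]
eef_rot: [-155.3, -10.9, -55.4]
contact_force: [-5.4, 0.3, 2.4]
gripper_width: 0.0003
gripper_force: 2.3
```

```bash
python3 -c "
from h import *
st();print(r.get_state()['contact_force']@S)"
```

```text
45.575 q [ 12.4599   8.6109 -53.8394  10.0791  -0.6989  14.5364] p [ 0.5292 -0.0773  0.0707] 
R [[ 0.5581 -0.7025  0.4417]
 [-0.8077 -0.5818  0.0954]
 [ 0.1899 -0.41   -0.8921]] 
stand p [ 0.1954 -0.0759  0.0707] z [ 0.1697  0.4188 -0.8921] y [ 0.0855 -0.9081 -0.41  ] tilt 26.861914517550435
[-3.2925 -4.2523  2.3947]
```

Emit:
{"fn": "drive_tool", "kwargs": {"increments": [[[-1,0.01,-0.02,-0.045,0],[-1,0.019,-0.041,-0.089,0],[-1,0.0,-0.117,-0.054,0],[-1,-0.02,-0.192,-0.02,0]]]}}

```text
time_s: 46.08
tcp_pos: [0.5428, -0.0633, 0.0822]
eef_rot: [-155.3, -10.8, -55.3]
contact_force: [-2.2, -5.5, 1.4]
gripper_width: 0.0003
gripper_force: 2.2
```

```bash
python3 -c "
from h import *
st();print(r.get_state()['contact_force']@S)"
```

```text
46.075 q [ 13.4242   8.0548 -53.7117  15.2227  -1.5143   8.5236] p [ 0.5428 -0.0633  0.0822] 
R [[ 0.5594 -0.7027  0.4397]
 [-0.8076 -0.5816  0.0978]
 [ 0.187  -0.4098 -0.8928]] 
stand p [ 0.1916 -0.0568  0.0822] z [ 0.1666  0.4185 -0.8928] y [ 0.0853 -0.9082 -0.4098] tilt 26.77500462569558
[ 3.3142 -4.9468  1.4169]
```

Emit:
{"fn": "drive_tool", "kwargs": {"increments": [[[-1,0,-0.076,0.035,0],[-1,0,-0.152,0.07,0],[-1,0,-0.227,0.105,0],[-1,0,-0.303,0.14,0]]]}}

```text
time_s: 46.58
tcp_pos: [0.5756, -0.0422, 0.0823]
eef_rot: [-155.5, -10.4, -55.1]
contact_force: [-5.1, -0.5, -1.0]
gripper_width: 0.0004
gripper_force: 2.2
```

Emit:
{"fn": "drive_tool", "kwargs": {"increments": [[[-1,0,-0.076,0.035,0],[-1,0,-0.152,0.07,0],[-1,0,-0.227,0.105,0],[-1,0,-0.27,0.125,0]]]}}

```text
time_s: 47.08
tcp_pos: [0.6055, -0.0228, 0.083]
eef_rot: [-155.5, -10.2, -55.0]
contact_force: [-4.3, -1.0, -2.9]
gripper_width: 0.0001
gripper_force: 2.1
```

```bash
python3 -c "
from h import *
st();print(r.get_state()['contact_force']@S)"
```

```text
47.075 q [ 15.6793  12.6513 -48.5257  20.2813  -2.5648   1.4882] p [ 0.6055 -0.0228  0.083 ] 
R [[ 0.5643 -0.7032  0.4325]
 [-0.8062 -0.5822  0.1053]
 [ 0.1778 -0.4081 -0.8955]] 
stand p [0.1933 0.0178 0.083 ] z [ 0.1564  0.4167 -0.8955] y [ 0.0855 -0.9089 -0.4081] tilt 26.430873860568276
[-1.5553 -4.1294 -2.9131]
```

Still sliding at about 4 N. I'll push on in small steps until it hits the stop.

Emit:
{"fn": "drive_tool", "kwargs": {"increments": [[[-1,0,-0.03,0.014,0],[-1,0,-0.06,0.028,0],[-1,0,-0.09,0.042,0],[-1,0,-0.12,0.056,0]]]}}

```text
time_s: 47.58
tcp_pos: [0.6116, -0.0196, 0.0823]
eef_rot: [-156.0, -10.1, -55.4]
contact_force: [-52.6, -21.0, 43.5]
gripper_width: 0.0002
gripper_force: 27.5
```

Emit:
{"fn": "drive_tool", "kwargs": {"increments": [[[-1,0,-0.02,0.009,0],[-1,0,-0.04,0.018,0]]]}}

```text
time_s: 47.82
tcp_pos: [0.6122, -0.0196, 0.0814]
eef_rot: [-156.3, -10.0, -55.5]
contact_force: [-68.6, -27.6, 62.3]
gripper_width: 0.0006
gripper_force: 36.6
```

```bash
python3 -c "
from h import *
st();print(r.get_state()['contact_force']@S)"
```

```text
47.825 q [ 15.9821  13.3684 -47.6105  21.262   -3.7202  -0.319 ] p [ 0.6122 -0.0196  0.0814] 
R [[ 0.5575 -0.7155  0.421 ]
 [-0.8118 -0.5759  0.0961]
 [ 0.1737 -0.3954 -0.9019]] 
stand p [0.1944 0.0251 0.0814] z [ 0.1575  0.4021 -0.9019] y [ 0.0734 -0.9156 -0.3954] tilt 25.58670428369165
[-15.748  -72.2201  62.298 ]
```

Force jumped at the stop, to about 96 N at the wrist. I'll back off straight away and lift clear.

Emit:
{"fn": "drive_tool", "kwargs": {"increments": [[[-1,0,0.1,-0.05,0],[-1,0,0.25,-0.115,0],[-1,0,0.3,-0.14,0]]]}}

```text
time_s: 48.2
tcp_pos: [0.5915, -0.0333, 0.0853]
eef_rot: [-155.2, -10.4, -55.1]
contact_force: [-0.5, 0.4, 0.5]
gripper_width: 0.0011
gripper_force: 0.0
```

Emit:
{"fn": "drive_tool", "kwargs": {"increments": [[[-1,0.08,-0.16,-0.37,0],[-1,0.15,-0.33,-0.75,0],[-1,0.19,-0.43,-0.98,0]]]}}

```text
time_s: 48.58
tcp_pos: [0.5859, -0.0183, 0.1727]
eef_rot: [-152.3, -14.3, -56.9]
contact_force: [0.4, -0.4, -0.9]
gripper_width: 0.0009
gripper_force: 0.0
```

Emit:
{"fn": "drive_tool", "kwargs": {"increments": [[[-1,0.08,-0.16,-0.37,0],[-1,0.15,-0.33,-0.75,0],[-1,0.19,-0.43,-0.98,0]]]}}

```text
time_s: 48.95
tcp_pos: [0.5732, -0.0156, 0.2944]
eef_rot: [-152.7, -13.9, -56.7]
contact_force: [3.0, -3.5, 2.0]
gripper_width: 0.0001
gripper_force: 0.0
```

Emit:
{"fn": "drive_tool", "kwargs": {"increments": [[[-1,0.08,-0.16,-0.37,0],[-1,0.15,-0.33,-0.75,0],[-1,0.19,-0.43,-0.98,0]]]}}

```text
time_s: 49.32
tcp_pos: [0.5626, -0.0131, 0.4289]
eef_rot: [-152.2, -14.2, -56.9]
contact_force: [1.0, -0.1, 0.0]
gripper_width: 0.0009
gripper_force: 0.0
```

```bash
python3 -c "
from h import *
st()
im=capture('top').astype(float)
g=im.mean(2)[168:220,280:320].astype(int)
for row in g[::2]: print(' '.join('%3d'%v for v in row))
mark(im[:,:,::-1])"
```

```text
49.325 q [ 23.8637 -13.0104 -22.2991  10.246  -51.1818   8.4592] p [ 0.5626 -0.0131  0.4289] 
R [[ 0.53   -0.6786  0.5086]
 [-0.812  -0.5791  0.0735]
 [ 0.2447 -0.4519 -0.8578]] 
stand p [ 0.1612 -0.0122  0.4289] z [ 0.2255  0.4618 -0.8578] y [ 0.0967 -0.8868 -0.4519] tilt 30.925132712091976
 28  29  24  19  22  15  94 179 105  59  35  45  44  37  79  32  26  30  20  26  19  26  19  16  19  16  26  21  27  25  24  26  22  27  26  25  30  27  25  21
 26  20  13  90 175 126  60  44  71  71  72  65  64  61  47  30  22  25  25  21  26  28  22  26  14  25  26  24  22  29  24  25  21  13  22  24  24  31  25  27
 50 131 114  72  48  64  55  63  64  64  62  68  66  56  66  60  34  15  29  24  23  25  27  21  25  27  21  25  27  24  31  23  15  23  22  30  21  30  29  15
104  57  52  62  56 128 136  53  60  62  78 137  74  64  61  61  62  57   8  18  27  20  19  14  28  26  27  23  21  22  24  29  27  27  16  27  26  17  27  25
 65  66  62  63  64  59  59  63  66  67  61  58  67  66  65  68  63  64  30  17  13  10  25  23  22  15  31  10  13  15  15  16   8  14  15  13  12  16  17   9
 65  64
[... 2896 characters left out ...]
 232 233 233 240 158  68  46  51  47  54  42  46  44  41  44  44  44  43  44  40  34  35  36  33  30  28  32  26  17  34  25  25  22  26
 98 216 215 233 230 231 231 235 244 143  57  44  48  49  45  51  52  46  44  42  48  41  42  45  35  44  41  38  35  33  35  31  40  32  31  26  23  30  26  24
 87  78 141 251 240 234 235 243 145  58  44  53  52  47  54  50  46  46  49  48  46  39  45  43  36  41  34  36  45  35  37  39  30  33  28  25  31  28  24  24
781 [245.7458 224.8399] [186.7118 178.5588] [0.0337 0.0138]
1480 [254.0791 232.1195] [261.7122 244.0756] [0.0014 0.0003]
1704 [248.4877 235.2176] [211.3891 271.9588] [0.001  0.0333]
933 [257.7749 242.1604] [294.9737 334.4439] [-0.0316  0.0151]
```

Emit:
{"fn": "drive_tool", "kwargs": {"increments": [[[-1,0.5,0.36,-0.05,0],[-1,1,0.71,-0.1,0],[-1,1,0.71,-0.1,0]]]}}

```text
time_s: 49.75
tcp_pos: [0.5621, -0.1642, 0.4271]
eef_rot: [-152.4, -14.2, -57.0]
contact_force: [-0.5, -0.7, -0.9]
gripper_width: 0.0006
gripper_force: 0.0
```

Emit:
{"fn": "drive_tool", "kwargs": {"increments": [[[-1,0.5,0.36,-0.05,0],[-1,1,0.71,-0.1,0],[-1,1,0.71,-0.1,0]]]}}

```text
time_s: 50.12
tcp_pos: [0.5615, -0.313, 0.4276]
eef_rot: [-152.5, -14.2, -57.0]
contact_force: [-0.2, 0.5, -0.8]
gripper_width: 0.0009
gripper_force: 0.0
```

```bash
python3 -c "
from h import *
st()
im=capture('top').astype(float)
g=im.mean(2)[164:204,278:312].astype(int)
for row in g[::2]: print(' '.join('%3d'%v for v in row))
for q in (0,.13,.14): 
  for y0 in (-.07,): print(q,proj('top',O+S@[.19,y0+q,.097])[0])
"
```

```text
50.125 q [-20.5944   0.7429   0.1493 -15.8312 -62.7333  60.9865] p [ 0.5615 -0.313   0.4276] 
R [[ 0.5275 -0.6826  0.5058]
 [-0.8134 -0.5775  0.069 ]
 [ 0.2451 -0.4479 -0.8599]] 
stand p [ 0.4085 -0.1819  0.4276] z [ 0.2277  0.4569 -0.8599] y [ 0.0932 -0.8892 -0.4479] tilt 30.698242477331917
 12  31  29  24  20  23  23  14  20  24  19  24  18  19  25  29  32  25  25  26  16  23  26  27  20  23  15  23  22  27  26  30  19  19
 28  20  31  23  27  29  25  18  24  26  27  23  25  23  29  28  30  25  25  21  25  25  24  26  26  17  30  20  29  22  25  21  29  25
 14  26  24  23  22  20  19  24  29  23  22  30  29   7  27  19  24  27  26  26  25  25  20  16  29  28  27  27  15  28  22  30  19  29
 23  19  22  28  24  25  25  29  17  27  25  16  26  17  19  23  25  25  21  20  28  26  19  18  23  17  28  28  27  25  25  21  22  23
 30  28  25  19  27  26  21  23  30  22  31  26  20  21  26  24  25  16  26  30  22  22  29  23  18  30  17  30  16  26  20  19  23  23
 25  24  22  17  18  20  24  26  20  27  25  24  27  54 137 152  70  10   9  13   5  17  31  25  29  24  20  25  31  27  24  14
[... 1284 characters left out ...]
  16  13  19  20  99 147 145 143 140 237 244 167  92  81  85  80 153 145  47   4  22
143 144 141 148 146 147 141 159  52  12  11  28 137 140 243 158  54  25  60 251 248 244 241 241 247 253 104  76  83  81 101 162  73  15
143 141 148 145 146 145 147 148 140 243 245 249 246 244 243 248 153  50  35  61 171 246 243 240 238 242 247 123  78  81  83  81 154 140
144 145 145 146 149 143 147 147 118 119 163 245 243 242 242 243 246 246 116  44  32 114 247 246 241 240 240 248 248 104  79  87  88  96
140 141 143 145 145 147 146 184 211 205 146 129 252 244 242 242 243 243 244 154  48  33  64 167 246 244 241 241 244 246 120  77  82  89
0 [312.7661 218.7054]
0.13 [288.8224 185.8828]
0.14 [286.9961 183.379 ]
```

```bash
python3 -c "
from h import *
im=np.mean([capture('top').astype(float) for _ in range(4)],0).mean(2)
# intensity profile along track centreline offset x=.172 and .208 at surface/stop-top heights
for x in (.172,.19,.208):
  print(x,[int(im[int(round(v)),int(round(u))]) for u,v in proj('top',[O+S@[x,y,.040] for y in np.arange(.03,.13,.004)])])
print('block',S.T@(plane('top',(290.5,189),.097)-O))
sd=capture('side').astype(float).mean(2)
for z in (.097,.07,.046): print('side',z,[int(sd[int(round(v)),int(round(u))]) for u,v in proj('side',[O+S@[.19,y,z] for y in np.arange(.03,.13,.004)])])
"
```

```text
0.172 [243, 249, 57, 12, 19, 25, 21, 30, 98, 249, 249, 150, 250, 246, 247, 162, 72, 21, 12, 14, 25, 22, 24, 24, 20]
0.19 [53, 28, 17, 11, 24, 43, 40, 34, 30, 98, 139, 240, 244, 240, 143, 68, 81, 17, 25, 27, 25, 24, 20, 25, 23]
0.208 [148, 150, 104, 9, 18, 37, 37, 30, 25, 121, 137, 131, 153, 95, 151, 102, 151, 15, 22, 21, 28, 27, 25, 21, 22]
block [0.1885 0.0487 0.097 ]
side 0.097 [17, 18, 14, 16, 23, 22, 23, 21, 16, 14, 15, 17, 13, 11, 11, 12, 13, 16, 17, 17, 16, 16, 17, 16, 16]
side 0.07 [218, 225, 220, 225, 222, 223, 218, 225, 220, 225, 223, 229, 195, 152, 127, 96, 77, 128, 126, 132, 124, 74, 17, 16, 16]
side 0.046 [129, 53, 74, 110, 59, 99, 51, 92, 113, 147, 123, 125, 123, 121, 102, 104, 87, 108, 120, 120, 37, 20, 17, 17, 18]
```

```bash
python3 -c "
from h import *
t=lambda x,y:(212+(x-2)/5,170+(y-2)/5)
for nm,c in dict(slotfar=(388,92),slotnear=(530,292),stopnearL=(347,98),stopnearR=(403,62),stopfarL=(335,85),stopfarR=(395,38)).items(): print(nm,S.T@(plane('top',t(*c),.036)-O),S.T@(plane('top',t(*c),.046)-O))
im0=cv2.imread('pics/top0.png').astype(float).mean(2)
for x in (.172,.19,.208):
  print(x,[int(im0[int(round(v)),int(round(u))]) for u,v in proj('top',[O+S@[x,y,.040] for y in np.arange(-.15,.13,.004)])])
"
```

```text
slotfar [0.1934 0.0618 0.036 ] [0.1923 0.0605 0.046 ]
slotnear [ 0.1913 -0.1013  0.036 ] [ 0.1903 -0.1015  0.046 ]
stopnearL [0.1688 0.0745 0.036 ] [0.168  0.0731 0.046 ]
stopnearR [0.2133 0.0724 0.036 ] [0.2122 0.071  0.046 ]
stopfarL [0.1675 0.0862 0.036 ] [0.1666 0.0848 0.046 ]
stopfarR [0.2185 0.0887 0.036 ] [0.2173 0.0872 0.046 ]
0.172 [26, 26, 74, 151, 142, 217, 248, 244, 244, 245, 243, 244, 244, 245, 243, 246, 246, 32, 19, 15, 34, 20, 94, 251, 244, 241, 241, 245, 241, 241, 242, 242, 242, 243, 244, 242, 242, 244, 242, 242, 242, 245, 242, 241, 243, 244, 242, 242, 243, 243, 241, 243, 241, 243, 239, 239, 151, 250, 247, 249, 161, 69, 25, 10, 20, 25, 26, 24, 26, 23]
0.19 [32, 23, 23, 145, 85, 157, 245, 242, 241, 241, 244, 127, 52, 29, 29, 25, 21, 25, 40, 40, 40, 26, 31, 31, 57, 46, 88, 55, 53, 64, 36, 55, 51, 88, 51, 48, 70, 29, 52, 55, 29, 41, 50, 50, 29, 53, 49, 25, 26, 58, 53, 35, 35, 149, 253, 133, 240, 245, 241, 144, 67, 81, 17, 22, 15, 29, 28, 22, 23, 14]
0.208 [32, 27, 29, 154, 83, 169, 244, 242, 240, 241, 241, 241, 243, 237, 146, 150, 141, 18, 39, 37, 33, 33, 79, 253, 243, 243, 243, 241, 243, 243, 240, 242, 242, 241, 241, 240, 241, 241, 241, 241, 240, 238, 240, 240, 238, 240, 240, 239, 238, 240, 238, 237, 238, 238, 241, 128, 126, 153, 98, 151, 99, 153, 15, 21, 23, 25, 22, 31, 21, 24]
```

The block's centre is now at y ≈ +0.049. That matches the far end of its slot (about +0.061 less half a block), and it stopped hard there. The wheel mark is unchanged at about +1°, so I'm handing in.

```bash
python3 -c "
from plant import job
print(job.close_job())"
```

```text
the job is handed in; nothing more can be done
None
```

The job is handed in: the wheel's zero mark stands at the top within about 1° of the pointer line, the brake grip is home against its stop, and the bowl, magnifying glass and rule were left alone.

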